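# Carry on the shingled row of toast

## Robot

A 7-joint arm with a two-finger parallel gripper is mounted at the origin on the work surface. World frame = base frame: x ahead of the robot, y to its left, z up, the work surface at z = 0. Lengths are in mm, angles in rad, forces in N, time in s.
With the tool pointing down it reaches from about 425 to 950 mm from the base axis. Payload 4.7 kg.
Tool frame: the origin (TCP) lies between the finger pads; the fingertips stand 25 mm ahead of it and the grasp point (between the pads) lies 6 mm ahead of it; z points along the fingers, x is the direction in which the jaws open and shut, and the axes are right-handed (so a half turn about z gives the same grasp; the last joint's range is limited). The gripper opens to 85 mm and grips with 20 to 120 N. Pads are 22 mm wide; open, the fingers measure 114 mm over their backs; the gripper's body (76 mm by 85 mm) begins 54 mm behind the grasp point. The pads swing forward as they close: fully open they stand 13 mm farther back than shut.
Start: joints at [1.262, 0.469, -0.049, 1.532, 0.024, 1.141, -0.082], TCP at [186.455, -648.753, 256.335] pointing down, gripper open.
Joint ranges: [-2.59, 2.59], [-0.33, 1.99], [-1.39, 1.29], [0.1, 2.45], [-1.04, 4.18], [0.21, 1.99], [-2.66, 2.66]. Speed limits (rad/s): [2.57, 2.57, 3.14, 3.14, 3.14, 3.14, 3.14].

## Interface

Orientations are given as [roll, pitch, yaw] about the fixed x, y, z axes, in that order (R = Rz(yaw) Ry(pitch) Rx(roll)).
In Python, from station import robot gives the robot as it stands.
- The arm moves only by the shell command python3 -m inch 'ROWS' [FORCE]. ROWS is JSON, a list of rows, each an object of numbers: "claw": the opening, from -1 (shut) to 1 (fully open); "dx", "dy", "dz": the shift along the tool's x, y, z in m; "turn": the turn about the tool's z in degrees. In form: [{"claw": .., "dx": .., "dy": .., "dz": .., "turn": ..}, ...]. A call has 1 to 5 rows; each row shifts and turns the commanded pose from where the row before left it, along the tool's axes as they then stand; what a row does not reach is not made up. A row lasts 1/8 s, in which the tool goes at most 62.5 mm and 10.7 degrees, less where a joint would pass 70% of its speed; a pose out of reach is approached as far as the arm can. A call is refused whole if a number of a shift passes 0.0625 or a number of a turn 10.7, either way. A call with a gripper value outside its range is refused whole. The fingers move at their own pace and stop on an object; FORCE is the grip in N (left out, the last holds). Time passes only in rows, so rows that do not move let the fingers close. It gives the time, the measured TCP pose, the force and the opening at its end, in the units of the state.
- robot.state(): the state, without advancing time (a new reading comes with each control period).
- robot.grab_frame(name): name is "scene" or "top"; returns the picture (384x512x3 uint8, blue, green, red); there is no depth.
- robot.camera_info(name): a dict with "fx", "fy", "cx", "cy" (pixels), "k1" (the pictures are not rectified: a ray, as slopes to the right and down, at radius r is drawn at 1 + k1 r^2 times it, then the intrinsics apply), "R" (3x3) and "t" (3): a world point X has camera coordinates R X + t. Camera axes: x right, y down, z forward; pixel columns grow to the right and rows downward; lengths in mm; the calibration is good to about 2 mm. A picture is of the moment at which its call begins. camera_info takes no time and is no camera call.
- robot.close_job(): hands the job in, once; it reports no verdict.
Trained networks look in the newest picture that a camera, given by its name, has taken for a name from the list of things; names that differ only in an ending like _2 or _b are one class to them, and where a whole thing is asked for, a point or a joint stands for the part that bears it (a point fixed in the world has none). Each returns a list of dicts, best first, with "p" (0 to 1); they miss things now and then, are a little off and sometimes report something else, mostly with a low value. They report only what shows in the picture. A call takes as long as a camera call. They do not tell look-alikes from the thing itself.
- robot.recognise(camera, label): "rect" ([centre column, centre row, width, height] as shares, 0 to 1, of the picture: columns of its width, rows of its height, round what is visible of it).
- robot.silhouettes(camera, label): "region" (384x512 bool, what is visible of it) and "rect" ([centre column, centre row, width, height] as shares, 0 to 1, of the picture: columns of its width, rows of its height, round what is visible of it).
The state is a dict: "time_s": time; "qpos": joint angles; "joint_vel": joint speeds; "effort": joint torques, N m; "tool_pos": TCP position; "orientation": TCP orientation; "contact_force": force on the tool from outside, world axes, zero at the start; "ft_torque": the same for the moment, N m; "width": finger opening in mm.
Only numpy, scipy, OpenCV 4.12 (cv2) and the standard library are available. Lean on these libraries where they do the work, as an engineer would, in place of code of your own. Each camera call takes 0.05 s, during which the arm holds its last target.

## Task

The row of toast on the baking tray has been started; finish it with the two slices from the cutting board. Lay them one after the other at the open end, shingled like the two already there: in line with the row, each overlapping the end of the slice before it by about a third, leaning on it with its lower end down on the tray. Lay the slices, do not drop them, and leave the slices already laid, the can, bowl, shaker and knife where they are.

Things in the scene. Friction and masses are not known exactly. Their poses are not given: they have to be found in the camera images.
- tray: low aluminium baking tray, fixed, 326 x 236 mm over the rim, 25 mm tall, flaring walls; floor 300 (x) x 210 mm (y), its surface 3 mm above the origin (centre of the underside). The row runs along x near the middle line, begins at the -x end and grows towards the empty +x end. Tray and board stand on either side, somewhat turned, and may change places
- board: green plastic cutting board that does not shift, 220 x 280 x 12 mm (x, y, z). Origin: centre of its underside; its top is 12 mm above the table
- toast_1: loose slice of toast, rigid, 90 (x) x 54 (y) x 12 mm thick, corners rounded, ends alike, 22 g. Origin: centre of underside. First of the row: flat on the tray's floor near its -x end, its x axis along the row
- toast_2: loose slice of toast, rigid, 90 (x) x 54 (y) x 12 mm thick, corners rounded, ends alike, 22 g. Origin: centre of underside. Second of the row, leaning on toast_1: its x axis points on along the row, sloping 0.21 rad down to the lower end on the tray's floor; origin 58 mm on from toast_1's, 9 mm above the floor. A next slice laid parallel, 58 mm on, rests alike; under 50 mm it tips back
- toast_3: loose slice of toast, rigid, 90 (x) x 54 (y) x 12 mm thick, corners rounded, ends alike, 22 g. Origin: centre of underside. Flat on the cutting board, to be laid, well clear of toast_4, long sides facing. These two may be laid in either order, either end first
- toast_4: loose slice of toast, rigid, 90 (x) x 54 (y) x 12 mm thick, corners rounded, ends alike, 22 g. Origin: centre of underside. Flat on the cutting board, to be laid
- can: sealed tin can, 75 mm across, 83 mm tall, standing beyond the work. Origin: centre of its underside. To be left alone
- bowl: small steel bowl, 110 mm across, 50 mm tall, standing beyond the work. Origin: centre of its underside. To be left alone
- shaker: glass salt shaker with a steel top, 48 mm across, 88 mm tall, standing beyond the work. Origin: centre of its underside. To be left alone
- knife: bread knife, 305 mm long, lying flat to the robot's right of the work, blade pointing away; highest point 18 mm. Origin: centre of its underside, near the blade's root. To be left alone
Mind the look-alikes: they are no part of the job. Leave any blue or grey look-alike of the toast_3 alone. What is shaped like the toast_2 but grey or red is not meant.

How it is judged:
By the outcome, as a careful person would: the job done as asked, in the order asked, and still so for the second after the job is handed in, with the robot touching nothing.
It also fails if it takes over 56 s, if anything falls off the work surface, if the arm or the gripper's body presses on something with over 40 N, if the wrist force passes 120 N, or if a joint passes its speed limit or range.

## Working session

There is one attempt and no reset: what is moved stays moved. The work goes in short steps, Python scripts to look and compute and a shell command to move; the robot and the scene stay as the last step left them, time stands still between calls to the robot, and variables do not carry over. Pictures are saved under pics/ and viewed, and the job is handed in when it is done.

```bash
mkdir -p pics; ls; python3 - <<'E'
from station import robot
import cv2
print(robot.state())
for n in ("scene","top"):
    im=robot.grab_frame(n); cv2.imwrite(f"pics/{n}0.png",im)
    print(n,robot.camera_info(n))
E
```

```text
pics
{'time_s': 0.0, 'qpos': array([ 1.26209117,  0.46944619, -0.04857535,  1.53371628,  0.0240865 ,
        1.14099405, -0.08230948]), 'joint_vel': array([ 5.34325906e-04, -9.03795416e-04, -2.92649018e-04, -1.15050503e-03,
        3.71232315e-04, -7.30679029e-05,  3.01603022e-04]), 'effort': array([-4.16224329e-04, -5.10307646e+01, -4.67147981e-02, -2.37710506e+01,
        1.07276408e-02,  7.46506004e-03, -5.41360791e-06]), 'tool_pos': array([ 186.26665624, -648.22351164,  255.24864365]), 'orientation': array([ 3.14152254e+00,  1.97757972e-03, -1.29099172e+00]), 'contact_force': array([0.02662817, 0.45159385, 0.53705232]), 'ft_torque': array([-0.00327324,  0.02036595, -0.01892571]), 'width': 85.54631029000466}
scene {'fx': 404.18630554465403, 'fy': 404.18630554465403, 'cx': 262.6167893219217, 'cy': 200.98467215594994, 'k1': -0.14378218669015436, 'R': array([[-0.87952334,  0.47575327,  0.00987542],
       [ 0.25950842,  0.49694094, -0.82807311],
       [-0.398866  , -0.72574687, -0.56053313]]), 't': array([ 490.34974357,  -92.33372264, 1585.83232043])}
top {'fx': 393.12270075029056, 'fy': 393.12270075029056, 'cx': 257.6946006999857, 'cy': 193.0562835975462, 'k1': -0.13406327863350354, 'R': array([[ 0.01974796, -0.9997903 , -0.00541975],
       [-0.99256865, -0.01895372, -0.12020083],
       [ 0.1200729 ,  0.0077532 , -0.9927348 ]]), 't': array([ -26.14425455,  522.82274992, 1153.64803576])}
```

View pics/top0.png

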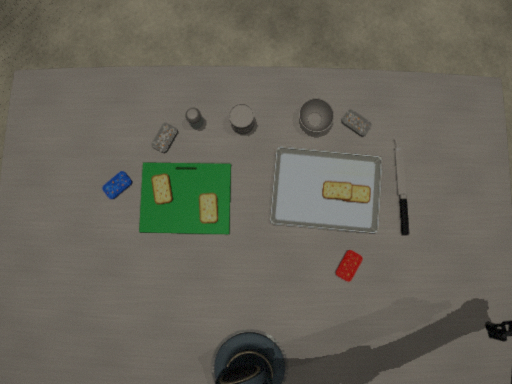

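View pics/scene0.png

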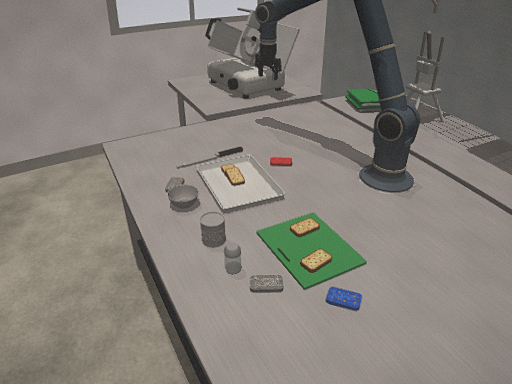

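The top view shows the board at left (slices near (162,189) and (208,208)) and the tray at right. The row starts at (360,193), toast_2 is at (337,190), and it grows to the left (+y). The blue, grey and red slices are decoys. Next I'll fit the poses.

```bash
cat > h.py <<'E'
from station import robot
import numpy as np, cv2
from scipy.optimize import minimize
def proj(n,X):
    c=robot.camera_info(n); P=(np.asarray(X,float)@np.array(c["R"]).T)+np.array(c["t"])
    s=P[:,:2]/P[:,2:]; s=s*(1+c["k1"]*(s**2).sum(1,keepdims=True))
    return s*[c["fx"],c["fy"]]+[c["cx"],c["cy"]]
def back(n,uv,z):
    c=robot.camera_info(n); R=np.array(c["R"]);t=np.array(c["t"])
    d=(np.array(uv,float)-[c["cx"],c["cy"]])/[c["fx"],c["fy"]]
    s=d.copy()
    for _ in range(20): s=d/(1+c["k1"]*(s@s))
    r=R.T@np.array([s[0],s[1],1]); o=-R.T@t
    return o+r*(z-o[2])/r[2]
def sl(x,y,z,yaw,slope=0):
    # 8 box corners w/ rounded corners; x axis slopes down by slope
    L,W,r=45,27,8; pts=[]
    for sx,sy,a0 in((1,1,0),(-1,1,90),(-1,-1,180),(1,-1,270)):
        for a in np.deg2rad(np.linspace(a0,a0+90,4)):
            pts.append((sx*(L-r)+r*np.cos(a),sy*(W-r)+r*np.sin(a)))
    p=np.array(pts); P=np.vstack([np.c_[p,np.zeros(len(p))],np.c_[p,12*np.ones(len(p))]])
    c,s=np.cos(slope),np.sin(slope); P=P@np.array([[c,0,s],[0,1,0],[-s,0,c]]).T if 0 else np.c_[P[:,0]*c+P[:,2]*s,P[:,1],-P[:,0]*s+P[:,2]*c]
    c,s=np.cos(yaw),np.sin(yaw)
    return np.c_[P[:,0]*c-P[:,1]*s+x,P[:,0]*s+P[:,1]*c+y,P[:,2]+z]
def soft(n,P,S=8):
    """antialiased hull mask"""
    h=cv2.convexHull((proj(n,P)).astype(np.float32)); m=np.zeros((384*4,512*4),np.uint8)
    cv2.fillPoly(m,[np.round((h+0.5)*4*16-8).astype(np.int32)],255,shift=4)
    return cv2.resize(m,(512,384),interpolation=cv2.INTER_AREA)/255.
def toastmask(im):
    hsv=cv2.cvtColor(im,cv2.COLOR_BGR2HSV)
    return cv2.inRange(hsv,(8,60,60),(32,255,255))
E
python3 - <<'E'
from h import *
for n in("top","scene"):
    im=robot.grab_frame(n)
    for l in("toast_3","tray","board"):
        for d in robot.silhouettes(n,l):
            r=np.array(d["rect"])*[512,384,512,384]
            m=d["region"].astype(np.uint8); mr=cv2.minAreaRect(cv2.findNonZero(m))
            print(n,l,round(d["p"],2),r.round(1),m.sum(),mr[1],[back("top",r[:2],20).round(0)] if n=="top" else "")
    m=toastmask(im); nn,_,st,ce=cv2.connectedComponentsWithStats(m)
    for i in range(1,nn):
        if st[i,4]>60: print(st[i],ce[i].round(1))
    a=cv2.resize(im[140:250,90:420] if n=="top" else im[140:290,160:400],None,fx=2.4,fy=2.4,interpolation=cv2.INTER_CUBIC); cv2.imwrite(f"pics/z_{n}.png",a)
E
```

```text
top toast_3 0.96 [116.6 184.6  32.7  26. ] 457 (17.190414428710938, 28.484600067138672) [array([543., 424.,  20.])]
top toast_3 0.88 [359.8 192.4  20.9  22. ] 314 (19.473453521728516, 16.99275779724121) [array([ 533., -329.,   20.])]
top toast_3 0.72 [161.8 189.5  23.8  29.1] 562 (29.42742156982422, 20.385475158691406) [array([530., 279.,  20.])]
top toast_3 0.71 [357.4 124.3  30.3  24.7] 463 (28.56705665588379, 17.47305679321289) [array([ 749., -325.,   20.])]
top toast_3 0.68 [209.8 210.3  17.7  34.2] 493 (28.0, 18.0) [array([469., 129.,  20.])]
top toast_3 0.64 [338.9 192.4  30.1  23.4] 508 (29.005903244018555, 18.027324676513672) [array([ 531., -264.,   20.])]
top toast_3 0.6 [351.  266.3  27.7  27.4] 544 (18.994468688964844, 29.688833236694336) [array([ 308., -301.,   20.])]
top toast_3 0.57 [166.5 137.4  31.   25.3] 539 (19.32858657836914, 29.52708625793457) [array([695., 273.,  20.])]
top tray 0.63 [326.9 189.8 114.   88.7] 7354 (108.55438232421875, 78.66050720214844) [array([ 539., -227.,   20.])]
top board 0.88 [185.7 199.6  94.1  76.3] 5485 (92.15872955322266, 72.0582656860
[... 383 characters left out ...]
ene toast_3 0.79 [317.1 259.2  31.7  24.9] 473 (17.66435432434082, 30.869747161865234) 
scene toast_3 0.77 [280.8 161.5  23.8   9.1] 183 (8.0, 21.0) 
scene toast_3 0.75 [343.5 298.3  35.4  23.2] 619 (35.00782012939453, 18.628013610839844) 
scene toast_3 0.74 [175.1 183.9  16.5  20.1] 150 (9.665952682495117, 21.446334838867188) 
scene tray 0.61 [239.1 184.7  88.8  59.9] 2716 (51.417545318603516, 79.30914306640625) 
scene tray 0.25 [313.5 250.1 109.3  75.4] 3733 (95.21153259277344, 65.55225372314453) 
scene board 0.93 [312.2 249.8 112.1  77. ] 3912 (96.53849792480469, 66.97338104248047) 
[221 164  24  22 294] [233.1 173.8]
[290 218  29  19 340] [304.1 226.6]
[300 249  32  24 452] [315.7 260. ]
```

View pics/z_top.png

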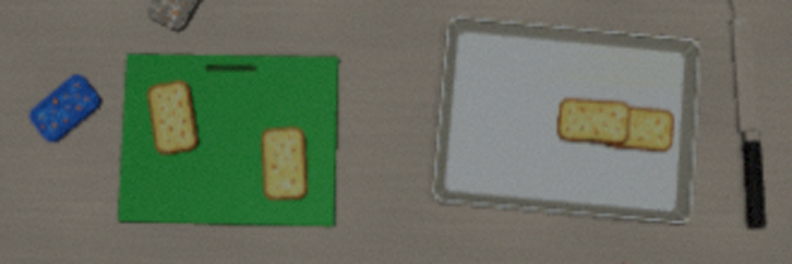

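View pics/z_scene.png

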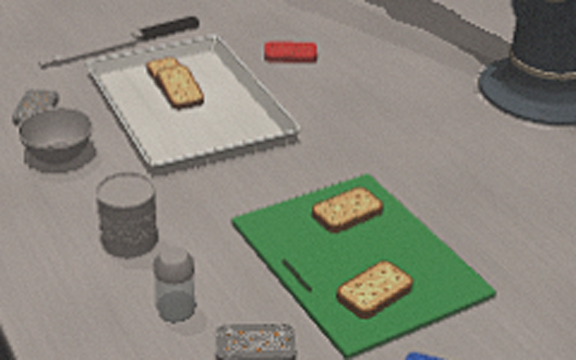

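```bash
cat > fit.py <<'E'
from h import *
def fit(ims,gen,p0,sc,cams=("top","scene")):
    """gen(p)-> list of point clouds; returns p"""
    ms={}
    for n in cams:
        m=toastmask(ims[n]); m=cv2.morphologyEx(m,cv2.MORPH_CLOSE,np.ones((3,3)))/255.
        b=np.vstack([proj(n,P) for P in gen(p0)]); x0,y0=(b.min(0)-7).astype(int); x1,y1=(b.max(0)+8).astype(int)
        ms[n]=(m[y0:y1,x0:x1],slice(y0,y1),slice(x0,x1))
    sc=np.array(sc,float); p0=np.array(p0,float)
    def f(q):
        e=0
        for n in cams:
            s=np.zeros((384,512))
            for P in gen(p0+q*sc): s=np.maximum(s,soft(n,P))
            t,a,b=ms[n]; e+=((s[a,b]-t)**2).sum()
        return e
    S=np.vstack([np.zeros(len(sc)),np.eye(len(sc))])*1.0-0.3
    r=minimize(f,np.zeros(len(sc)),method="Nelder-Mead",options=dict(initial_simplex=S*1.5,xatol=.01,fatol=.01,maxiter=400))
    return p0+r.x*sc,r.fun
def row(p):  # toast_2 x,y,yaw ; toast_1 lateral offset, dyaw, dist
    x,y,w,l,dw,d=p
    u=np.array([np.cos(w),np.sin(w)]);v=np.array([-u[1],u[0]])
    a=np.array([x,y])-u*d+v*l
    return [sl(x,y,12,w,0.21),sl(a[0],a[1],3,w+dw,0)]
E
python3 - <<'E'
from fit import *
ims={n:cv2.imread(f"pics/{n}0.png") for n in("top","scene")}
for c in(("top",),("scene",),("top","scene")):
    for p0 in((530,279,-0.1+0.2),(469,129,0)):
        p,e=fit(ims,lambda p:[sl(p[0],p[1],12,p[2])],p0,(5,5,.1),c); print(c,p.round(3),round(e,1))
    p,e=fit(ims,row,(540,-266,1.5,0,0,58),(5,5,.1,3,.05,3),c); print(c,p.round(3),round(e,1))
# board/tray colour
im=ims["top"];hsv=cv2.cvtColor(im,cv2.COLOR_BGR2HSV)
m=cv2.inRange(hsv,(40,100,30),(80,255,255)); r=cv2.minAreaRect(cv2.findNonZero(m)); print("board",r,[back("top",q,12).round(0) for q in cv2.boxPoints(r)])
E
```

```text
('top',) [5.33494e+02 2.81009e+02 1.86000e-01] 27.0
('top',) [4.77076e+02 1.34081e+02 9.40000e-02] 14.8
('top',) [ 5.37872e+02 -2.60898e+02  1.45700e+00 -1.00400e+00 -2.00000e-03
  5.58820e+01] 26.9
('scene',) [5.33856e+02 2.78909e+02 2.19000e-01] 22.2
('scene',) [4.76822e+02 1.31749e+02 1.09000e-01] 26.2
('scene',) [ 5.37570e+02 -2.66723e+02  1.48800e+00  4.95100e+00  5.30000e-02
  5.13930e+01] 21.0
('top', 'scene') [5.33704e+02 2.80241e+02 1.76000e-01] 56.7
('top', 'scene') [4.76559e+02 1.33375e+02 1.06000e-01] 52.7
('top', 'scene') [ 5.38355e+02 -2.60679e+02  1.44700e+00 -3.66000e-01 -7.00000e-03
  5.64260e+01] 66.2
board ((184.77676391601562, 197.65310668945312), (90.09514617919922, 70.66191101074219), 1.3971812725067139) [array([398., 347.,  12.]), array([619., 354.,  12.]), array([616.,  70.,  12.]), array([399.,  69.,  12.])]
```

```bash
python3 - <<'E'
from fit import *
im=cv2.imread("pics/top0.png"); sc=cv2.imread("pics/scene0.png")
def ov(im,n,Ps,box,k,mask=False):
    x0,y0,x1,y1=box
    a=cv2.resize(im[y0:y1,x0:x1],None,fx=k,fy=k,interpolation=cv2.INTER_NEAREST)
    for P,c in Ps:
        h=(proj(n,P)+.5-[x0,y0])*k; N=len(P)//2
        for q in(h[:N],h[N:]): cv2.polylines(a,[q.astype(np.int32)],True,c,1)
    return a
A=[(sl(533.5,280.5,12,.186),(255,0,0)),(sl(477,133.8,12,.1),(255,0,0)),(sl(477,133.8,12,0),(255,0,255))]
a=ov(im,"top",A,(145,170,225,228),9)
mm=cv2.cvtColor(toastmask(im),cv2.COLOR_GRAY2BGR)
R=row((538,-261,1.45,-.5,0,57)); R2=row((538,-261,1.5,-.5,0,57))
b=ov(im,"top",[(R[0],(255,0,0)),(R[1],(0,0,255))],(315,175,380,210),9)
cv2.imwrite("pics/o1.png",a);cv2.imwrite("pics/o2.png",b)
c=ov(sc,"scene",[(A[0][0],(255,0,0)),(A[1][0],(255,0,0)),(R[0],(255,0,0)),(R[1],(0,0,255))],(215,155,340,280),4.7)
cv2.imwrite("pics/o3.png",c)
E
```

```text
(no output)
```

View pics/o1.png

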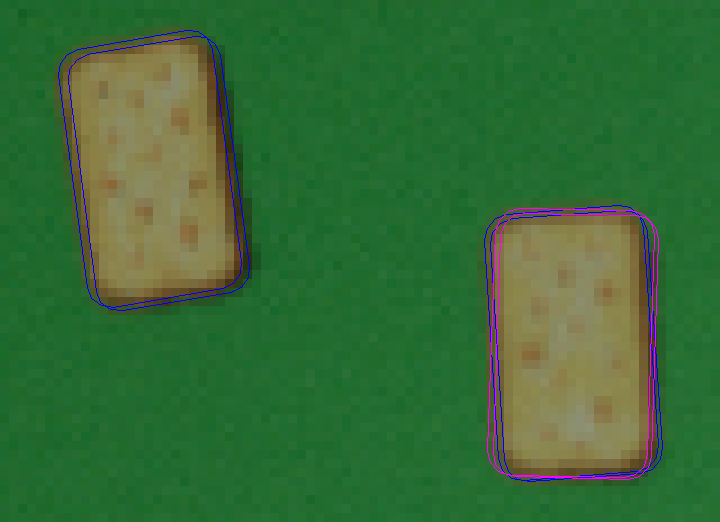

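View pics/o2.png

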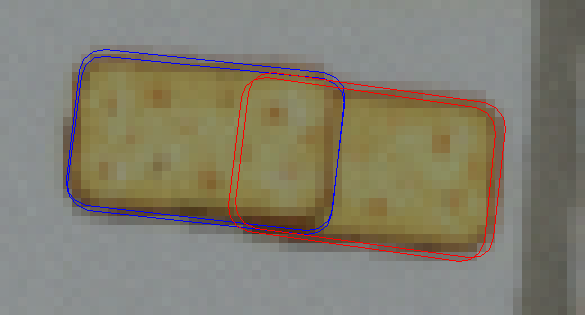

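View pics/o3.png

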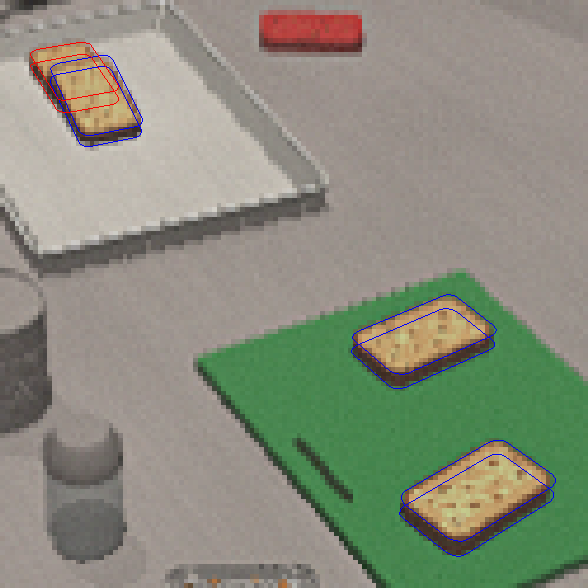

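```bash
python3 - <<'E'
from fit import *
im=cv2.imread("pics/top0.png")
a=cv2.resize(im[140:240,265:390],None,fx=6,fy=6,interpolation=cv2.INTER_CUBIC); 
# project tray model rim at guess, floor
def tray(x,y,w):
    out=[]
    for L,W,z in((163,118,25),(150,105,3)):
        P=np.array([(L,W),(-L,W),(-L,-W),(L,-W)],float);c,s=np.cos(w),np.sin(w)
        out.append(np.c_[P[:,0]*c-P[:,1]*s+x,P[:,0]*s+P[:,1]*c+y,np.full(4,z)])
    return out
for q in ((450,18),(697,42),(687,220),(435,198)): print(back("top",np.array(q)/2.4+[90,140],25).round(0))
T=tray(536,-222,1.477)
for P in T:
    cv2.polylines(a,[((proj("top",P)+.5-[265,140])*6).astype(np.int32)],True,(0,0,255),1)
cv2.imwrite("pics/o4.png",a)
E
```

```text
[666. -74.  25.]
[ 642. -395.   25.]
[ 413. -378.   25.]
[436. -58.  25.]
```

View pics/o4.png

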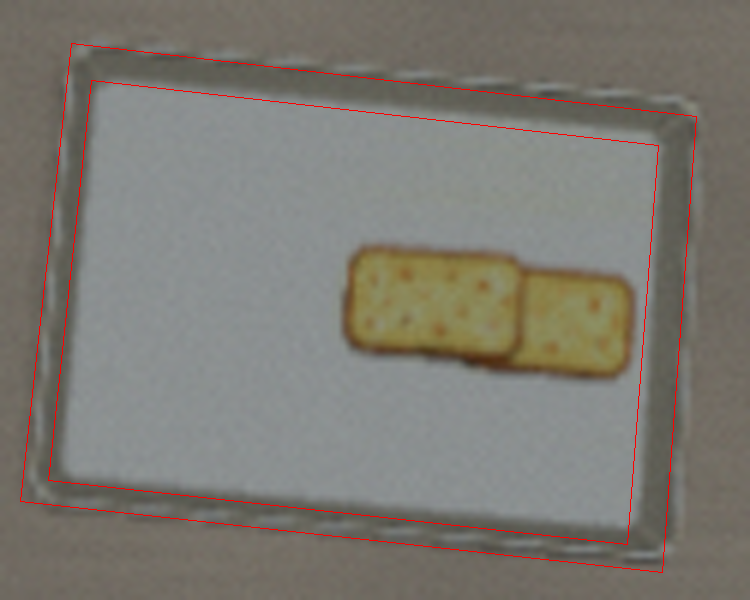

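```bash
cat > fit2.py <<'E'
from fit import *
def fit2(im,n,gen,p0,sc):
    """BGR chroma matte: a*S+b against soft mask"""
    f=im.astype(float); m=np.maximum(f[:,:,2],f[:,:,1])-f[:,:,0]  # yellow-ness
    b=np.vstack([proj(n,P) for P in gen(p0)]); x0,y0=(b.min(0)-6).astype(int); x1,y1=(b.max(0)+7).astype(int)
    t=m[y0:y1,x0:x1]; sc=np.array(sc,float); p0=np.array(p0,float)
    s0=np.zeros((384,512))
    for P in gen(p0): s0=np.maximum(s0,soft(n,P))
    s0=s0[y0:y1,x0:x1]
    lo,hi=np.median(t[s0<.01]),np.percentile(t[s0>.99],40)
    t=np.clip((t-lo)/(hi-lo),0,1)
    def g(q):
        s=np.zeros((384,512))
        for P in gen(p0+q*sc): s=np.maximum(s,soft(n,P))
        s=cv2.GaussianBlur(s[y0:y1,x0:x1],(0,0),.6); return ((s-t)**2).sum()
    best=None
    rng=np.random.default_rng(0)
    for k in range(4):
        S=np.vstack([np.zeros(len(sc)),np.eye(len(sc))])-.3+rng.normal(0,.3,len(sc))
        r=minimize(g,S[0],method="Nelder-Mead",options=dict(initial_simplex=S,xatol=.01,fatol=.005,maxiter=500))
        if best is None or r.fun<best.fun: best=r
    return p0+best.x*sc,best.fun
E
python3 - <<'E'
from fit2 import *
for n in("top","scene"):
    im=cv2.imread(f"pics/{n}0.png")
    for p0 in((533,280,.17),(477,134,.06)): print(n,*fit2(im,n,lambda p:[sl(p[0],p[1],12,p[2])],p0,(4,4,.08)))
    print(n,*fit2(im,n,row,(538,-262,1.48,0,0,58),(4,4,.08,3,.05,3)))
    print(n,*fit2(im,n,lambda p:row((*p,58)),(538,-262,1.48,0,0),(4,4,.08,3,.05)))
E
```

```text
top [5.30189850e+02 2.70659479e+02 2.21303071e-01] 306.8547120705574
top [4.76286513e+02 1.30492517e+02 3.31965926e-03] 277.2485990753207Traceback (most recent call last):
  File "<stdin>", line 5, in <module>
  File "fit2.py", line 20, in fit2
    r=minimize(g,S[0],method="Nelder-Mead",options=dict(initial_simplex=S,xatol=.01,fatol=.005,maxiter=500))
    res = _minimize_neldermead(fun, x0, args, callback, bounds=bounds,
                               **options)
    fxr = func(xr)
    fx = function(np.copy(x), *(wrapper_args + args))
  File "fit2.py", line 14, in g
    for P in gen(p0+q*sc): s=np.maximum(s,soft(n,P))
                                          ~~~~^^^^^
  File "h.py", line 27, in soft
    h=cv2.convexHull((proj(n,P)).astype(np.float32)); m=np.zeros((384*4,512*4),np.uint8)
                      ~~~~^^^^^
  File "h.py", line 5, in proj
    c=robot.camera_info(n); P=(np.asarray(X,float)@np.array(c["R"]).T)+np.array(c["t"])
ValueError: time passes only in moves, steps and waits
```

```bash
sed -i 's/robot.camera_info(n)/CI(n)/' h.py; sed -i '3a import functools\n@functools.lru_cache(None)\ndef CI(n): return robot.camera_info(n)' h.py
sed -i 's/m=np.maximum(f\[:,:,2\],f\[:,:,1\])-f\[:,:,0\]/m=f[:,:,2]-f[:,:,0]/' fit2.py
python3 - <<'E'
from fit2 import *
for n in("top","scene"):
    im=cv2.imread(f"pics/{n}0.png")
    for p0 in((533,280,.17),(477,134,.06)): print(n,*fit2(im,n,lambda p:[sl(p[0],p[1],12,p[2])],p0,(4,4,.08)))
    p,e=fit2(im,n,row,(538,-262,1.48,0,0,58),(4,4,.08,3,.05,3)); print(n,p.round(3),e)
    p,e=fit2(im,n,lambda p:row((*p,58)),(538,-262,1.48,0,0),(4,4,.08,3,.05)); print(n,p.round(3),e)
E
```

```text
top [5.33528492e+02 2.81405625e+02 2.02004953e-01] 4.75863760493888
top [4.77061787e+02 1.34554396e+02 7.26290976e-02] 5.865142262742314
top [ 5.38113e+02 -2.60535e+02  1.46100e+00 -4.38000e-01  3.00000e-03
  5.71020e+01] 18.647820277142316
top [ 5.38496e+02 -2.59820e+02  1.47000e+00  3.95000e-01  1.40000e-02] 17.803672196878047
scene [5.34072097e+02 2.78000935e+02 2.05902668e-01] 27.59993348281103
scene [4.76297474e+02 1.31036666e+02 9.16458625e-02] 44.41871332637788
scene [ 5.35451e+02 -2.76081e+02  1.53500e+00  7.79400e+00 -2.00000e-02
  4.07600e+01] 16.210352181545854
scene [ 5.35852e+02 -2.71290e+02  1.50000e+00  6.66400e+00 -1.00000e-02] 29.129150144041184
```

```bash
cat > go.py <<'E'
import sys; from h import *
def go(x,y,z,yaw):
    s=robot.state(); p=np.array(s["tool_pos"]); o=s["orientation"]; w=o[2]
    d=np.array([x,y,z])-p; R=np.array([[np.cos(w),np.sin(w),0],[np.sin(w),-np.cos(w),0],[0,0,-1]])
    t=R.T@d; dw=(yaw-w+np.pi)%(2*np.pi)-np.pi
    n=max(np.abs(t).max()/62.5,abs(np.degrees(dw))/10.7)
    print("t",s["time_s"],"pos",p.round(1),"ori",np.round(o,3),"F",np.round(s["contact_force"],1),"w",round(s["width"],1))
    print("tool d (old axes)",t.round(1),"turn",round(-np.degrees(dw),1),"rows>=",round(n,2), "j7",s["qpos"][6].round(2))
go(*map(float,sys.argv[1:]))
E
python3 go.py 480 -300 250 -1.5
```

```text
t 0.5 pos [ 186.4 -648.7  256.3] ori [-3.142  0.    -1.291] F [-0.  -0.2  0.1] w 85.4
tool d (old axes) [-254.1 -378.5    6.3] turn 12.0 rows>= 6.06 j7 -0.08
```

```bash
python3 -m inch '[{"claw":1,"dx":-0.036,"dy":-0.054},{"dx":-0.036,"dy":-0.054},{"dx":-0.036,"dy":-0.054},{"dx":-0.036,"dy":-0.054},{"dx":-0.036,"dy":-0.054}]' 60; python3 go.py 483 134 150 -1.5
```

```text
t 0.5 pos [ 186.4 -648.7  256.3] ori [-3.142  0.    -1.291] F [-0.  -0.2  0.1] w 85.4
tool d (old axes) [-670.4 -501.2  106.3] turn 12.0 rows>= 10.73 j7 -0.08validation failed for argument at $[0]...
```

```bash
python3 -m inch '[{"claw":1,"dx":-0.036,"dy":-0.054,"dz":0,"turn":0},{"claw":1,"dx":-0.036,"dy":-0.054,"dz":0,"turn":0},{"claw":1,"dx":-0.036,"dy":-0.054,"dz":0,"turn":0},{"claw":1,"dx":-0.036,"dy":-0.054,"dz":0,"turn":0},{"claw":1,"dx":-0.036,"dy":-0.054,"dz":0,"turn":0}]' 60; python3 go.py 483 134 150 -1.5
```

```text
time_s: 1.12
tool_pos: [389.7, -408.8, 256.8]
orientation: [-3.141, -0.001, -1.291]
contact_force: [0.6, -0.8, -0.7]
width: 85.3
t 1.125 pos [ 389.7 -408.8  256.8] ori [-3.141e+00 -1.000e-03 -1.291e+00] F [ 0.6 -0.8 -0.7] w 85.3
tool d (old axes) [-495.9 -239.5  106.8] turn 12.0 rows>= 7.93 j7 -0.61
```

```bash
python3 -m inch '[{"claw":1,"dx":-0.054,"dy":-0.026,"dz":0.01,"turn":0},{"claw":1,"dx":-0.054,"dy":-0.026,"dz":0.01,"turn":0},{"claw":1,"dx":-0.054,"dy":-0.026,"dz":0.01,"turn":0},{"claw":1,"dx":-0.054,"dy":-0.026,"dz":0.01,"turn":0},{"claw":1,"dx":-0.054,"dy":-0.026,"dz":0.01,"turn":0}]'; python3 -m inch '[{"claw":1,"dx":-0.054,"dy":-0.026,"dz":0.01,"turn":0},{"claw":1,"dx":-0.054,"dy":-0.026,"dz":0.01,"turn":0},{"claw":1,"dx":-0.054,"dy":-0.026,"dz":0.01,"turn":0},{"claw":1,"dx":-0.054,"dy":-0.026,"dz":0.01,"turn":6},{"claw":1,"dx":0,"dy":0,"dz":0.01,"turn":6}]';  python3 -m inch '[{"claw":1,"dx":0,"dy":0,"dz":0,"turn":0}]'; python3 go.py 483 134 80 -1.5
```

```text
time_s: 1.75
tool_pos: [439.2, -113.1, 206.5]
orientation: [-3.14, -0.001, -1.291]
contact_force: [1.3, -0.7, 0.2]
width: 85.4
time_s: 2.38
tool_pos: [479.6, 127.4, 156.6]
orientation: [-3.139, 0.003, -1.495]
contact_force: [0.3, -0.9, -0.4]
width: 85.3
time_s: 2.5
tool_pos: [478.6, 121.8, 155.7]
orientation: [3.14, -0.001, -1.498]
contact_force: [-0.7, -0.1, -0.2]
width: 85.6
t 2.5 pos [478.6 121.8 155.7] ori [ 3.140e+00 -1.000e-03 -1.498e+00] F [-0.7 -0.1 -0.2] w 85.6
tool d (old axes) [-11.9  -5.2  75.7] turn 0.1 rows>= 1.21 j7 -2.01
```

```bash
python3 -m inch '[{"claw":1,"dx":-0.012,"dy":-0.005,"dz":0.04,"turn":0},{"claw":1,"dx":0,"dy":0,"dz":0.04,"turn":0},{"claw":0.5,"dx":0,"dy":0,"dz":0.015,"turn":0},{"claw":0.5,"dx":0,"dy":0,"dz":0,"turn":0},{"claw":0.5,"dx":0,"dy":0,"dz":0,"turn":0}]'; python3 go.py 483 134 80 -1.5; python3 - <<'E'
from h import *
for n,b in(("scene",(250,130,390,280)),("top",(150,150,280,290))):
    im=robot.grab_frame(n); cv2.imwrite(f"pics/{n}1.png",cv2.resize(im[b[1]:b[3],b[0]:b[2]],None,fx=4,fy=4,interpolation=cv2.INTER_CUBIC))
E
```

```text
time_s: 3.12
tool_pos: [484.4, 133.7, 62.7]
orientation: [-3.139, 0.0, -1.501]
contact_force: [0.2, 0.3, 0.9]
width: 64.0
t 3.125 pos [484.4 133.7  62.7] ori [-3.139  0.    -1.501] F [0.2 0.3 0.9] w 64.0
tool d (old axes) [ -0.4   1.4 -17.3] turn -0.1 rows>= 0.28 j7 -2.13
```

View pics/scene1.png

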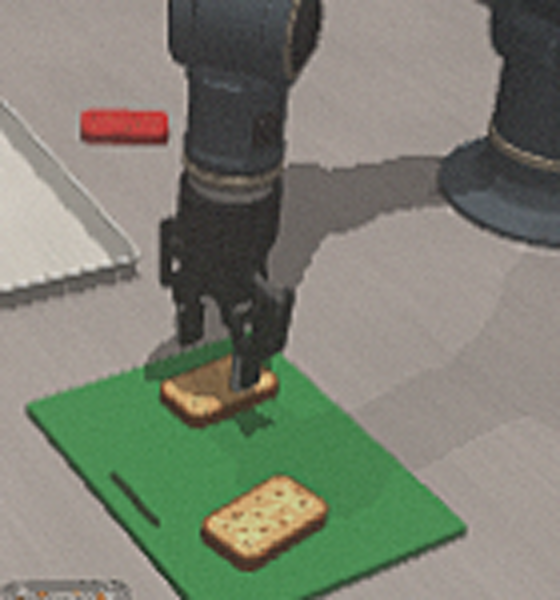

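View pics/top1.png

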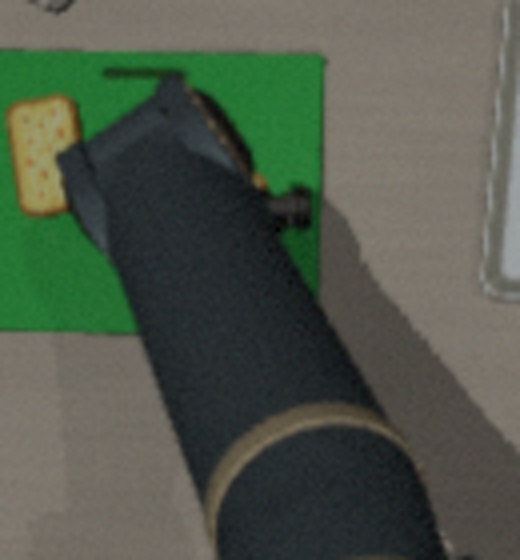

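```bash
python3 -m inch '[{"claw":0.65,"dx":0,"dy":0,"dz":0,"turn":0},{"claw":0.65,"dx":0,"dy":0,"dz":0.01,"turn":0},{"claw":0.65,"dx":0,"dy":0,"dz":0.01,"turn":0},{"claw":0.65,"dx":0,"dy":0,"dz":0,"turn":0}]'; python3 -m inch '[{"claw":0.65,"dx":0,"dy":0,"dz":0.004,"turn":0},{"claw":0.65,"dx":0,"dy":0,"dz":0,"turn":0}]'; python3 go.py 483 134 36 -1.5;  python3 - <<'E'
from h import *
for n,b in(("scene",(270,180,360,260)),):
    im=robot.grab_frame(n); cv2.imwrite(f"pics/{n}2.png",cv2.resize(im[b[1]:b[3],b[0]:b[2]],None,fx=7,fy=7,interpolation=cv2.INTER_CUBIC))
E
```

```text
time_s: 3.72
tool_pos: [482.4, 133.4, 40.1]
orientation: [3.139, -0.001, -1.5]
contact_force: [0.8, 0.5, -0.8]
width: 70.4
time_s: 3.98
tool_pos: [483.2, 133.7, 37.0]
orientation: [3.141, -0.0, -1.5]
contact_force: [0.4, 0.4, 2.0]
width: 70.3
t 3.975 pos [483.2 133.7  37. ] ori [ 3.141 -0.    -1.5  ] F [0.4 0.4 2. ] w 70.3
tool d (old axes) [-0.3  0.2  1. ] turn -0.0 rows>= 0.02 j7 -2.16
```

View pics/scene2.png

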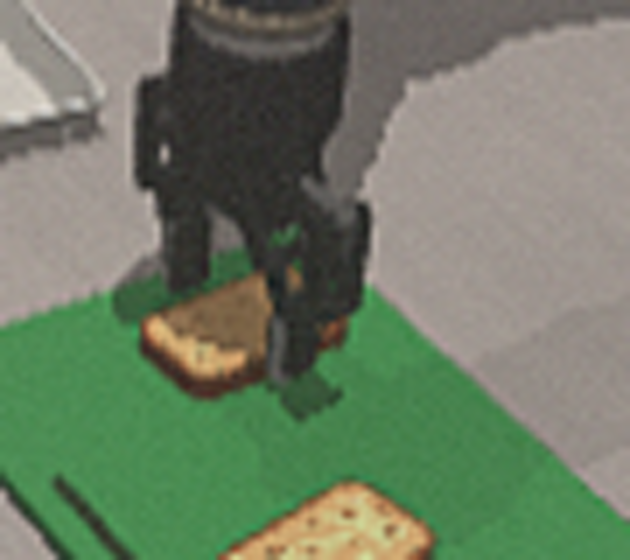

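```bash
python3 -m inch '[{"claw":0.4,"dx":0,"dy":0,"dz":0,"turn":0},{"claw":0.4,"dx":0,"dy":0,"dz":0.002,"turn":0},{"claw":0.4,"dx":0,"dy":0,"dz":0,"turn":0}]' 30;python3 -m inch '[{"claw":0.4,"dx":0,"dy":0,"dz":0.002,"turn":0},{"claw":0.4,"dx":0,"dy":0,"dz":0,"turn":0}]'; python3 -m inch '[{"claw":0.4,"dx":0,"dy":0,"dz":0,"turn":0}]'
```

```text
time_s: 4.4
tool_pos: [483.2, 133.6, 35.2]
orientation: [3.141, -0.0, -1.501]
contact_force: [1.2, 0.6, 0.6]
width: 60.2
time_s: 4.65
tool_pos: [483.2, 133.6, 33.2]
orientation: [3.141, -0.0, -1.5]
contact_force: [-0.2, -1.2, -0.9]
width: 59.8
time_s: 4.78
tool_pos: [483.3, 133.7, 33.3]
orientation: [-3.142, -0.0, -1.5]
contact_force: [-0.6, 0.6, 1.0]
width: 59.7
```

```bash
python3 -m inch '[{"claw":0.4,"dx":0,"dy":0,"dz":-0.001,"turn":0},{"claw":0.1,"dx":0,"dy":0,"dz":0,"turn":0},{"claw":0.1,"dx":0,"dy":0,"dz":0,"turn":0},{"claw":0,"dx":0,"dy":0,"dz":0,"turn":0}]' 30;python3 -m inch '[{"claw":0,"dx":0,"dy":0,"dz":0,"turn":0},{"claw":0,"dx":0,"dy":0,"dz":0,"turn":0}]'
```

```text
time_s: 5.28
tool_pos: [483.5, 133.8, 34.6]
orientation: [-3.141, 0.0, -1.5]
contact_force: [-0.5, 0.7, 6.0]
width: 53.5
time_s: 5.52
tool_pos: [483.5, 133.8, 34.6]
orientation: [-3.141, 0.0, -1.5]
contact_force: [-1.1, -0.9, 5.2]
width: 53.2
```

```bash
python3 -m inch '[{"claw":0,"dx":0,"dy":0,"dz":-0.02,"turn":0},{"claw":0,"dx":0,"dy":0,"dz":-0.03,"turn":0},{"claw":0,"dx":0,"dy":0,"dz":-0.03,"turn":0},{"claw":0,"dx":0,"dy":0,"dz":0,"turn":-10},{"claw":0,"dx":0,"dy":0,"dz":0,"turn":-10}]' 30;python3 -m inch '[{"claw":0,"dx":0,"dy":0,"dz":0,"turn":-10},{"claw":0,"dx":0,"dy":0,"dz":0,"turn":-10},{"claw":0,"dx":0,"dy":0,"dz":0,"turn":-10},{"claw":0,"dx":0,"dy":0,"dz":0,"turn":-10},{"claw":0,"dx":0,"dy":0,"dz":0,"turn":-10}]';python3 -m inch '[{"claw":0,"dx":0,"dy":0,"dz":0,"turn":-10},{"claw":0,"dx":0,"dy":0,"dz":0,"turn":-0.5},{"claw":0,"dx":0,"dy":0,"dz":0,"turn":0}]'; python3 go.py 545 -25 80 -0.096
```

```text
time_s: 6.15
tool_pos: [483.3, 133.6, 114.5]
orientation: [-3.141, -0.001, -1.146]
contact_force: [0.8, 0.3, -0.6]
width: 53.2
time_s: 6.78
tool_pos: [483.0, 133.4, 113.9]
orientation: [3.141, 0.001, -0.273]
contact_force: [0.3, 1.0, -0.6]
width: 53.2
time_s: 7.15
tool_pos: [483.2, 133.5, 114.1]
orientation: [3.141, 0.0, -0.098]
contact_force: [0.3, 0.9, -0.2]
width: 53.1
t 7.15 pos [483.2 133.5 114.1] ori [ 3.141  0.    -0.098] F [ 0.3  0.9 -0.2] w 53.1
tool d (old axes) [ 77.  151.7  34.1] turn -0.1 rows>= 2.43 j7 -0.88
```

```bash
python3 -m inch '[{"claw":0,"dx":0.019,"dy":0.038,"dz":0.005,"turn":0},{"claw":0,"dx":0.019,"dy":0.038,"dz":0.005,"turn":0},{"claw":0,"dx":0.019,"dy":0.038,"dz":0.01,"turn":0},{"claw":0,"dx":0.02,"dy":0.038,"dz":0.01,"turn":0},{"claw":0,"dx":0,"dy":0,"dz":0.01,"turn":0}]'; python3 -m inch '[{"claw":0,"dx":0,"dy":0,"dz":0,"turn":0},{"claw":0,"dx":0,"dy":0,"dz":0,"turn":0}]';python3 go.py 545 -25 50 -0.096;  python3 - <<'E'
from h import *
for n,b in(("scene",(200,130,340,240)),("top",(200,150,320,250))):
    im=robot.grab_frame(n); cv2.imwrite(f"pics/{n}3.png",cv2.resize(im[b[1]:b[3],b[0]:b[2]],None,fx=5,fy=5,interpolation=cv2.INTER_CUBIC))
E
```

```text
time_s: 7.78
tool_pos: [546.6, -29.3, 73.5]
orientation: [3.14, -0.001, -0.104]
contact_force: [-0.0, 1.3, -0.6]
width: 53.3
time_s: 8.02
tool_pos: [545.3, -23.3, 74.7]
orientation: [-3.141, -0.0, -0.093]
contact_force: [-0.5, 0.1, -0.1]
width: 52.9
t 8.025 pos [545.3 -23.3  74.7] ori [-3.141 -0.    -0.093] F [-0.5  0.1 -0.1] w 52.9
tool d (old axes) [-0.1  1.7 24.7] turn 0.2 rows>= 0.4 j7 -0.6
```

View pics/scene3.png

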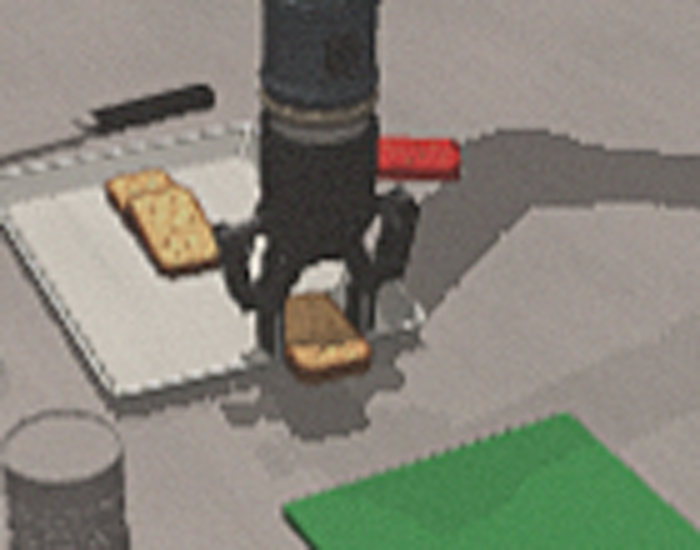

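View pics/top3.png

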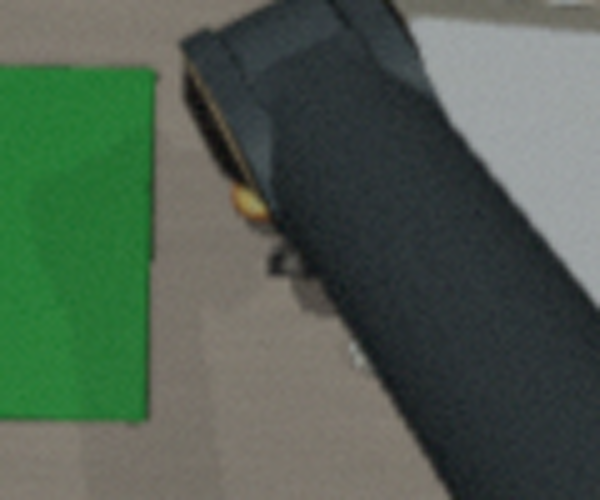

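The slice is held flat just outside the tray's +x rim. I'll pre-tilt it against the fixed rim, so the row isn't pressed on.

```bash
python3 -m inch '[{"claw":0,"dx":0,"dy":0,"dz":0.012,"turn":0},{"claw":0,"dx":0,"dy":0,"dz":0.012,"turn":0},{"claw":0,"dx":0,"dy":0,"dz":0,"turn":0}]' 22; python3 -m inch '[{"claw":0,"dx":0,"dy":0,"dz":0.003,"turn":0},{"claw":0,"dx":0,"dy":0,"dz":0,"turn":0}]'; python3 -m inch '[{"claw":0,"dx":0,"dy":0,"dz":0.003,"turn":0},{"claw":0,"dx":0,"dy":0,"dz":0,"turn":0}]'
```

```text
time_s: 8.5
tool_pos: [544.4, -25.0, 48.9]
orientation: [3.141, 0.003, -0.095]
contact_force: [0.9, -0.0, -0.5]
width: 53.0
time_s: 8.75
tool_pos: [545.6, -24.8, 47.5]
orientation: [3.142, -0.0, -0.095]
contact_force: [-1.0, 0.1, 0.9]
width: 53.1
time_s: 9.0
tool_pos: [546.0, -24.4, 45.0]
orientation: [-3.141, -0.001, -0.095]
contact_force: [-1.1, 1.2, 4.8]
width: 53.0
```

Contact begins at about the predicted height. I'll continue to about 39.

```bash
python3 -m inch '[{"claw":0,"dx":0,"dy":0,"dz":0.003,"turn":0},{"claw":0,"dx":0,"dy":0,"dz":0,"turn":0}]'; python3 -m inch '[{"claw":0,"dx":0,"dy":0,"dz":0.003,"turn":0},{"claw":0,"dx":0,"dy":0,"dz":0,"turn":0}]';python3 - <<'E'
from h import *
for n,b in(("scene",(230,150,340,240)),):
    im=robot.grab_frame(n); cv2.imwrite(f"pics/{n}4.png",cv2.resize(im[b[1]:b[3],b[0]:b[2]],None,fx=6,fy=6,interpolation=cv2.INTER_CUBIC))
E
```

```text
time_s: 9.25
tool_pos: [546.2, -23.9, 42.2]
orientation: [-3.141, -0.002, -0.095]
contact_force: [-1.2, 1.9, 4.8]
width: 53.3
time_s: 9.5
tool_pos: [546.3, -23.6, 39.3]
orientation: [-3.14, -0.002, -0.095]
contact_force: [-0.0, 1.8, 6.0]
width: 53.0
```

View pics/scene4.png

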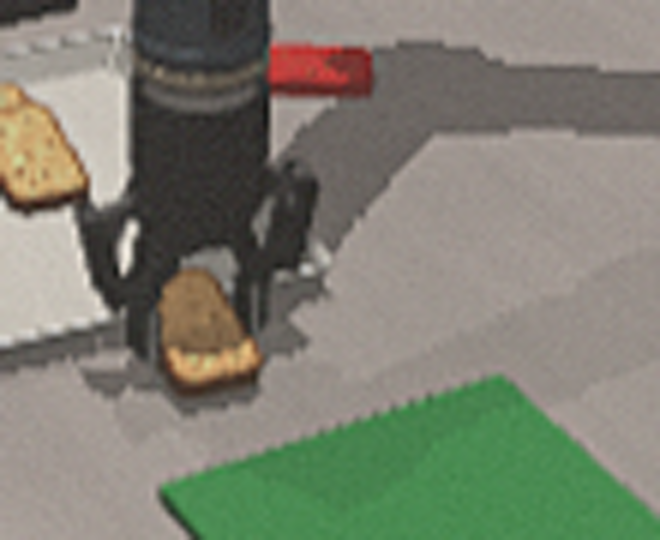

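```bash
python3 -m inch '[{"claw":0,"dx":0,"dy":0,"dz":0.001,"turn":0},{"claw":0,"dx":0,"dy":0,"dz":0,"turn":0},{"claw":0,"dx":0,"dy":0,"dz":-0.018,"turn":0},{"claw":0,"dx":0,"dy":0,"dz":-0.018,"turn":0},{"claw":0,"dx":0,"dy":0,"dz":0,"turn":0}]';python3 go.py 544.2 -196.3 75 -0.096
```

```text
time_s: 10.18
tool_pos: [546.8, -25.2, 75.3]
orientation: [3.142, -0.004, -0.096]
contact_force: [0.2, -0.0, -0.2]
width: 52.6
t 10.175 pos [546.8 -25.2  75.3] ori [ 3.142 -0.004 -0.096] F [ 0.2 -0.  -0.2] w 52.6
tool d (old axes) [ 13.8 170.6   0.3] turn -0.0 rows>= 2.73 j7 -0.6
```

```bash
python3 -m inch '[{"claw":0,"dx":0.003,"dy":0.042,"dz":0,"turn":0},{"claw":0,"dx":0.003,"dy":0.043,"dz":0,"turn":0},{"claw":0,"dx":0.004,"dy":0.043,"dz":0,"turn":0},{"claw":0,"dx":0.003,"dy":0.042,"dz":0,"turn":0},{"claw":0,"dx":0,"dy":0,"dz":0.01,"turn":0}]';python3 -m inch '[{"claw":0,"dx":0,"dy":0,"dz":0.01,"turn":0},{"claw":0,"dx":0,"dy":0,"dz":0,"turn":0},{"claw":0,"dx":0,"dy":0,"dz":0,"turn":0}]';python3 go.py 544.2 -196.3 50 -0.096;python3 - <<'E'
from h import *
for n,b in(("scene",(200,130,300,220)),("top",(290,150,390,240))):
    im=robot.grab_frame(n); cv2.imwrite(f"pics/{n}5.png",cv2.resize(im[b[1]:b[3],b[0]:b[2]],None,fx=6,fy=6,interpolation=cv2.INTER_CUBIC)); cv2.imwrite(f"pics/{n}5raw.png",im)
E
```

```text
time_s: 10.8
tool_pos: [541.7, -200.7, 63.0]
orientation: [3.139, -0.001, -0.104]
contact_force: [0.4, 0.2, -0.3]
width: 53.0
time_s: 11.18
tool_pos: [542.5, -194.0, 53.4]
orientation: [-3.141, -0.0, -0.093]
contact_force: [-0.1, 0.5, 0.2]
width: 53.3
t 11.175 pos [ 542.5 -194.    53.4] ori [-3.141 -0.    -0.093] F [-0.1  0.5  0.2] w 53.3
tool d (old axes) [1.9 2.1 3.4] turn 0.2 rows>= 0.05 j7 -0.31
```

View pics/scene5.png

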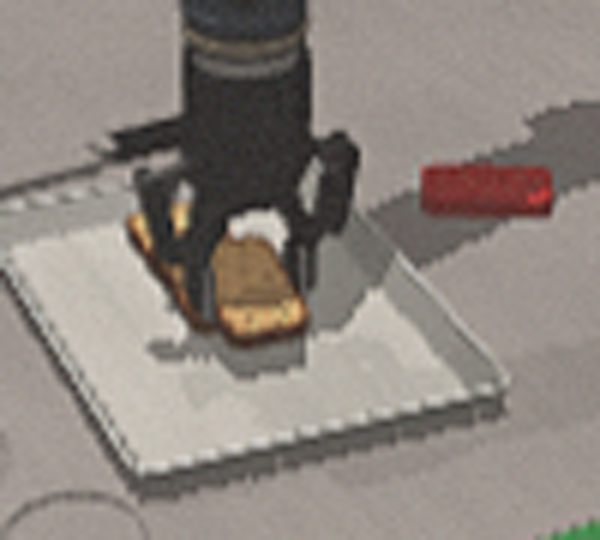

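View pics/top5.png

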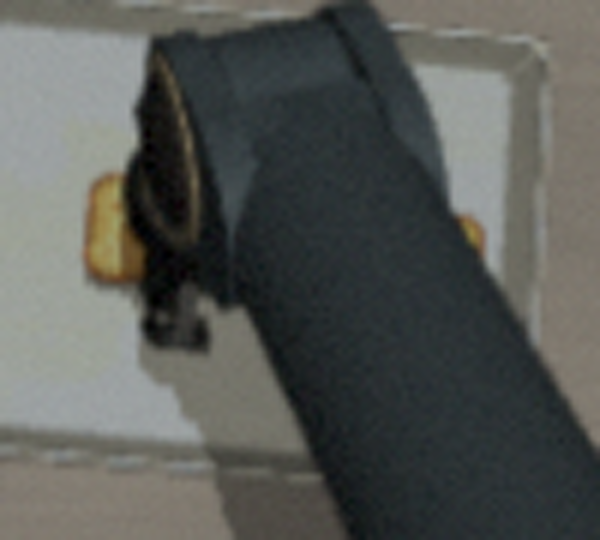

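```bash
python3 - <<'E'
from fit2 import *
im=cv2.imread("pics/top5raw.png"); b=(290,150,390,240)
w=1.478;u=np.array([np.cos(w),np.sin(w)]); o=np.array([542.5,-194])-7.3*u
P=sl(o[0],o[1],53.4-21.3,w,.21)
T=row((538,-261,1.475,0,0,58))
for n,b in(("top",b),("scene",(200,130,300,220))):
    im=cv2.imread(f"pics/{n}5raw.png"); a=cv2.resize(im[b[1]:b[3],b[0]:b[2]],None,fx=6,fy=6,interpolation=cv2.INTER_CUBIC)
    for Q,c in((P,(255,0,0)),(T[0],(0,0,255)),(T[1],(0,255,0))):
        h=(proj(n,Q)+.5-[b[0],b[1]])*6;N=len(Q)//2
        for q in(h[:N],h[N:]): cv2.polylines(a,[q.astype(np.int32)],True,c,1)
    cv2.imwrite(f"pics/{n}5o.png",a)
E
```

```text
(no output)
```

View pics/top5o.png

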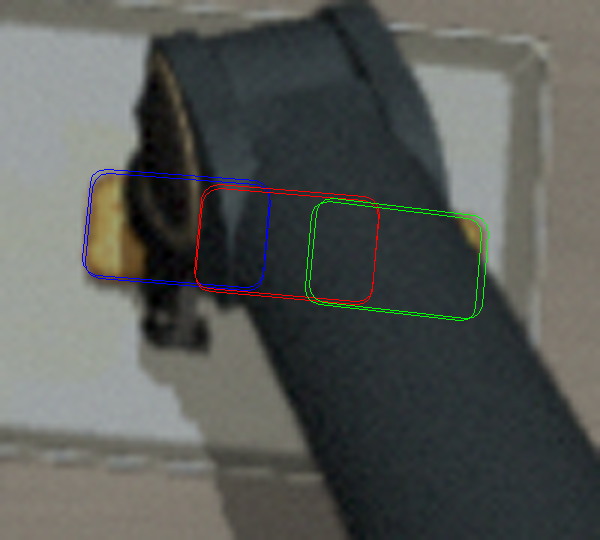

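View pics/scene5o.png

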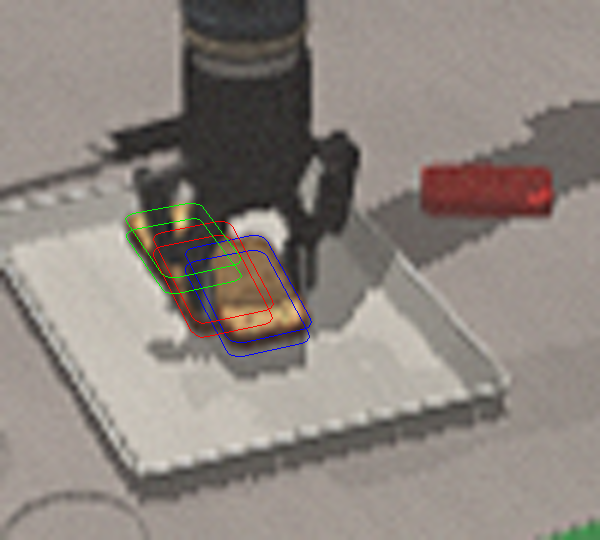

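```bash
python3 -m inch '[{"claw":0,"dx":0.002,"dy":0.001,"dz":0.005,"turn":0},{"claw":0,"dx":0,"dy":0,"dz":0.005,"turn":0},{"claw":0,"dx":0,"dy":0,"dz":0,"turn":0}]';python3 -m inch '[{"claw":0,"dx":0,"dy":0,"dz":0.003,"turn":0},{"claw":0,"dx":0,"dy":0,"dz":0,"turn":0}]';python3 -m inch '[{"claw":0,"dx":0,"dy":0,"dz":0.002,"turn":0},{"claw":0,"dx":0,"dy":0,"dz":0,"turn":0}]'; python3 go.py 544.2 -196.3 34 -0.096
```

```text
time_s: 11.65
tool_pos: [543.7, -196.6, 42.7]
orientation: [-3.141, 0.001, -0.096]
contact_force: [1.0, 0.2, 0.4]
width: 53.2
time_s: 11.9
tool_pos: [544.0, -196.6, 40.1]
orientation: [-3.142, 0.0, -0.096]
contact_force: [0.2, 0.3, -0.3]
width: 53.0
time_s: 12.15
tool_pos: [544.1, -196.6, 38.2]
orientation: [3.142, 0.0, -0.095]
contact_force: [-0.2, -1.0, -0.2]
width: 53.3
t 12.15 pos [ 544.1 -196.6   38.2] ori [ 3.142  0.    -0.095] F [-0.2 -1.  -0.2] w 53.3
tool d (old axes) [ 0.1 -0.3  4.2] turn 0.0 rows>= 0.07 j7 -0.32
```

```bash
python3 -m inch '[{"claw":0,"dx":0,"dy":0,"dz":0.002,"turn":0},{"claw":0,"dx":0,"dy":0,"dz":0,"turn":0}]';python3 -m inch '[{"claw":0,"dx":0,"dy":0,"dz":0.001,"turn":0},{"claw":0,"dx":0,"dy":0,"dz":0,"turn":0}]'; python3 -m inch '[{"claw":0,"dx":0,"dy":0,"dz":0.001,"turn":0},{"claw":0,"dx":0,"dy":0,"dz":0,"turn":0}]';python3 - <<'E'
from h import *
for n,b in(("scene",(200,130,300,220)),):
    im=robot.grab_frame(n); cv2.imwrite(f"pics/{n}6.png",cv2.resize(im[b[1]:b[3],b[0]:b[2]],None,fx=6,fy=6,interpolation=cv2.INTER_CUBIC)); cv2.imwrite(f"pics/{n}6raw.png",im)
E
```

```text
time_s: 12.4
tool_pos: [544.0, -196.6, 36.2]
orientation: [3.142, 0.0, -0.095]
contact_force: [-0.0, 0.8, -0.7]
width: 52.9
time_s: 12.65
tool_pos: [544.1, -196.6, 35.3]
orientation: [3.142, 0.0, -0.095]
contact_force: [-0.4, 0.8, 0.2]
width: 53.3
time_s: 12.9
tool_pos: [544.1, -196.6, 34.2]
orientation: [3.142, 0.0, -0.095]
contact_force: [0.3, -0.8, -0.4]
width: 53.1
```

View pics/scene6.png

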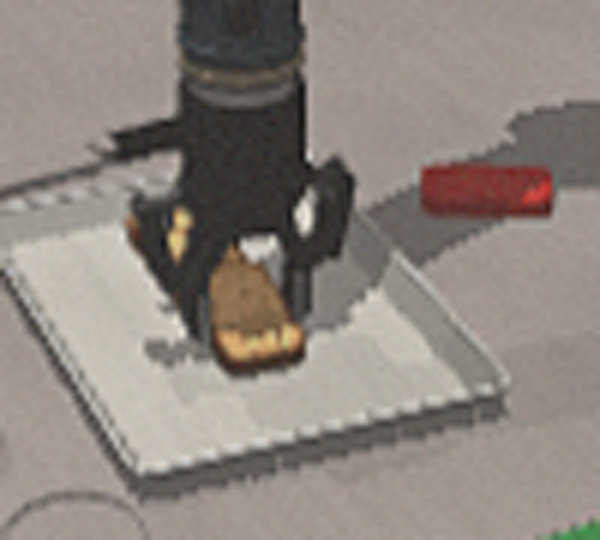

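```bash
for i in 1 2; do :; done; python3 -m inch '[{"claw":0,"dx":0,"dy":0,"dz":0.001,"turn":0},{"claw":0,"dx":0,"dy":0,"dz":0,"turn":0}]';python3 -m inch '[{"claw":0,"dx":0,"dy":0,"dz":0.001,"turn":0},{"claw":0,"dx":0,"dy":0,"dz":0,"turn":0}]'
```

```text
time_s: 13.2
tool_pos: [544.3, -196.6, 33.5]
orientation: [3.141, -0.0, -0.095]
contact_force: [-0.2, -0.0, 1.5]
width: 52.8
time_s: 13.45
tool_pos: [544.3, -196.6, 32.8]
orientation: [3.141, -0.0, -0.095]
contact_force: [-0.8, 0.1, 4.6]
width: 53.4
```

```bash
python3 -m inch '[{"claw":0,"dx":0,"dy":0,"dz":0.001,"turn":0},{"claw":0,"dx":0,"dy":0,"dz":0,"turn":0}]';python3 - <<'E'
from h import *
for n,b in(("scene",(200,130,300,220)),("top",(290,150,390,240))):
    im=robot.grab_frame(n); cv2.imwrite(f"pics/{n}7.png",cv2.resize(im[b[1]:b[3],b[0]:b[2]],None,fx=6,fy=6,interpolation=cv2.INTER_CUBIC)); cv2.imwrite(f"pics/{n}7raw.png",im)
E
```

```text
time_s: 13.7
tool_pos: [544.3, -196.6, 32.1]
orientation: [3.141, -0.0, -0.095]
contact_force: [0.1, -0.2, 6.7]
width: 53.2
```

View pics/scene7.png

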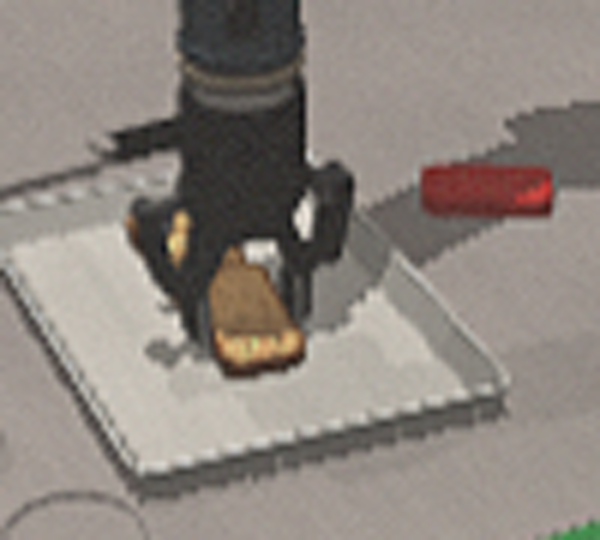

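```bash
python3 -m inch '[{"claw":0.35,"dx":0,"dy":0,"dz":0,"turn":0},{"claw":0.5,"dx":0,"dy":0,"dz":0,"turn":0},{"claw":0.7,"dx":0,"dy":0,"dz":0,"turn":0},{"claw":0.7,"dx":0,"dy":0,"dz":-0.01,"turn":0}]';python3 -m inch '[{"claw":0.7,"dx":0,"dy":0,"dz":-0.04,"turn":0},{"claw":0.7,"dx":0,"dy":0,"dz":-0.05,"turn":0}]'; python3 go.py 540 60 120 -1.38
```

```text
time_s: 14.3
tool_pos: [543.5, -196.5, 40.9]
orientation: [-3.141, 0.002, -0.095]
contact_force: [0.1, -0.3, 0.2]
width: 73.0
time_s: 14.55
tool_pos: [543.5, -196.4, 132.1]
orientation: [-3.141, 0.002, -0.095]
contact_force: [0.1, -0.3, -0.4]
width: 72.9
t 14.55 pos [ 543.5 -196.4  132.1] ori [-3.141e+00  2.000e-03 -9.500e-02] F [ 0.1 -0.3 -0.4] w 72.9
tool d (old axes) [ -27.8 -254.9   12.1] turn 73.6 rows>= 6.88 j7 -0.23
```

```bash
python3 -m inch '[{"claw":0.7,"dx":-0.006,"dy":-0.059,"dz":0,"turn":0},{"claw":0.7,"dx":-0.006,"dy":-0.059,"dz":0,"turn":0},{"claw":0.7,"dx":-0.006,"dy":-0.059,"dz":0,"turn":0},{"claw":0.7,"dx":-0.006,"dy":-0.059,"dz":0,"turn":0},{"claw":0.7,"dx":-0.006,"dy":-0.059,"dz":0,"turn":0}]';python3 -m inch '[{"claw":0.7,"dx":-0.006,"dy":-0.059,"dz":0,"turn":0},{"claw":0.7,"dx":-0.006,"dy":-0.059,"dz":0,"turn":0},{"claw":0.7,"dx":-0.006,"dy":-0.059,"dz":0,"turn":0},{"claw":0.7,"dx":0,"dy":0,"dz":0,"turn":10.5},{"claw":0.7,"dx":0,"dy":0,"dz":0,"turn":10.5}]'; python3 - <<'E'
from fit2 import *
ims={}
for n,b in(("scene",(200,130,300,220)),("top",(290,150,390,240))):
    im=robot.grab_frame(n); ims[n]=im;cv2.imwrite(f"pics/{n}8.png",cv2.resize(im[b[1]:b[3],b[0]:b[2]],None,fx=6,fy=6,interpolation=cv2.INTER_CUBIC)); cv2.imwrite(f"pics/{n}8raw.png",im)
def row3(p):
    x,y,w,x3,y3,w3=p; R=row((x,y,w,0,0,58)); return R+[sl(x3,y3,12,w3,.21)]
for n in("top",):
    p,e=fit2(ims[n],n,row3,(538,-261,1.47,543.5,-203,1.47),(3,3,.06,3,3,.06)); print(n,p.round(3),e)
    w=p[2]; d=p[3:5]-p[:2]; print("along",d@[np.cos(w),np.sin(w)],"lat",d@[-np.sin(w),np.cos(w)])
E
```

```text
time_s: 15.18
tool_pos: [542.4, 101.7, 132.1]
orientation: [-3.142, -0.001, -0.096]
contact_force: [0.3, 0.4, 0.1]
width: 72.3
time_s: 15.8
tool_pos: [540.8, 279.2, 131.8]
orientation: [-3.141, 0.0, -0.466]
contact_force: [0.5, -0.4, 0.1]
width: 72.6
top [ 538.195 -259.836    1.475  541.334 -203.883    1.468] 21.770498857216563
along 55.996921839178015 lat 2.222305903889331
```

View pics/scene8.png

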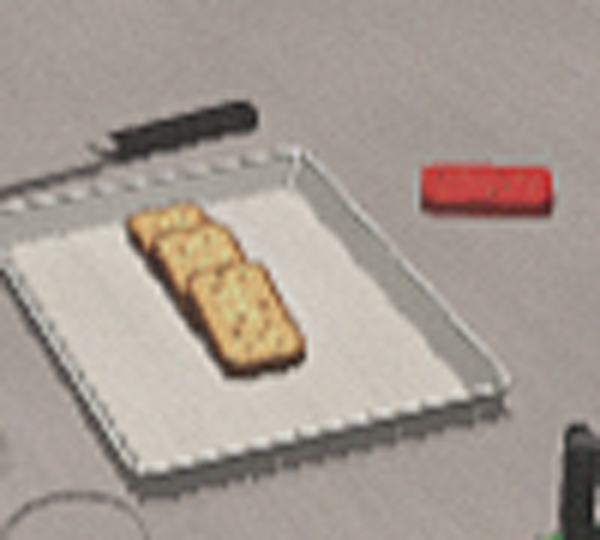

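View pics/top8.png

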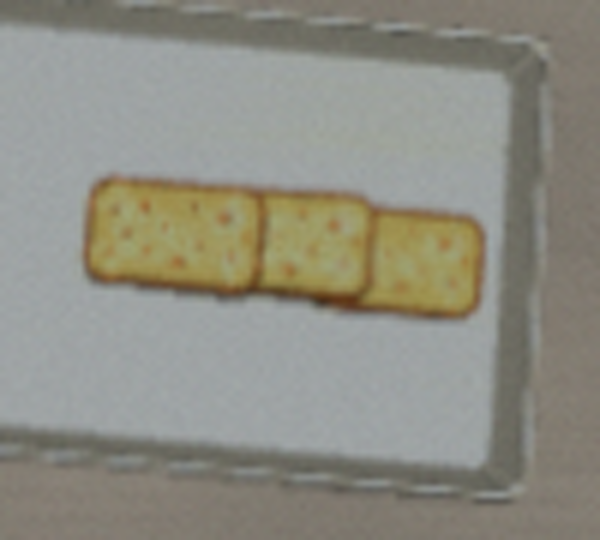

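```bash
python3 -m inch '[{"claw":0.7,"dx":0,"dy":0,"dz":0.01,"turn":10.5},{"claw":0.7,"dx":0,"dy":0,"dz":0.01,"turn":10.5},{"claw":0.7,"dx":0,"dy":0,"dz":0.01,"turn":10.5},{"claw":0.7,"dx":0,"dy":0,"dz":0.01,"turn":10.5},{"claw":0.7,"dx":0,"dy":0,"dz":0.01,"turn":10.4}]';python3 -m inch '[{"claw":0.7,"dx":0,"dy":0,"dz":0.01,"turn":0},{"claw":0.7,"dx":0,"dy":0,"dz":0,"turn":0}]';python3 go.py 539.5 282.2 40 -1.376
```

```text
time_s: 16.52
tool_pos: [541.4, 277.7, 81.3]
orientation: [-3.141, 0.0, -1.379]
contact_force: [1.4, 0.8, 0.1]
width: 72.6
time_s: 16.77
tool_pos: [540.8, 277.5, 70.6]
orientation: [3.14, -0.0, -1.373]
contact_force: [-0.8, -0.1, -0.2]
width: 72.4
t 16.775 pos [540.8 277.5  70.6] ori [ 3.14  -0.    -1.373] F [-0.8 -0.1 -0.2] w 72.4
tool d (old axes) [-4.9  0.4 30.6] turn 0.2 rows>= 0.49 j7 -2.19
```

```bash
python3 -m inch '[{"claw":0.65,"dx":-0.005,"dy":0,"dz":0.01,"turn":0},{"claw":0.65,"dx":0,"dy":0,"dz":0.01,"turn":0},{"claw":0.65,"dx":0,"dy":0,"dz":0.01,"turn":0},{"claw":0.65,"dx":0,"dy":0,"dz":0,"turn":0}]';python3 -m inch '[{"claw":0.45,"dx":0,"dy":0,"dz":0.002,"turn":0},{"claw":0.45,"dx":0,"dy":0,"dz":0.003,"turn":0},{"claw":0.45,"dx":0,"dy":0,"dz":0,"turn":0}]';python3 go.py 539.5 282.2 35 -1.376; python3 - <<'E'
from h import *
for n,b in(("scene",(280,200,370,290)),):
    im=robot.grab_frame(n); cv2.imwrite(f"pics/{n}9.png",cv2.resize(im[b[1]:b[3],b[0]:b[2]],None,fx=6,fy=6,interpolation=cv2.INTER_CUBIC))
E
```

```text
time_s: 17.27
tool_pos: [539.8, 282.2, 40.1]
orientation: [3.14, -0.001, -1.376]
contact_force: [0.0, 0.4, -0.1]
width: 70.4
time_s: 17.65
tool_pos: [540.3, 282.6, 36.2]
orientation: [3.142, -0.0, -1.376]
contact_force: [0.0, -0.7, 0.8]
width: 62.1
t 17.65 pos [540.3 282.6  36.2] ori [ 3.142 -0.    -1.376] F [ 0.  -0.7  0.8] w 62.1
tool d (old axes) [0.3 0.9 1.2] turn -0.0 rows>= 0.02 j7 -2.22
```

View pics/scene9.png

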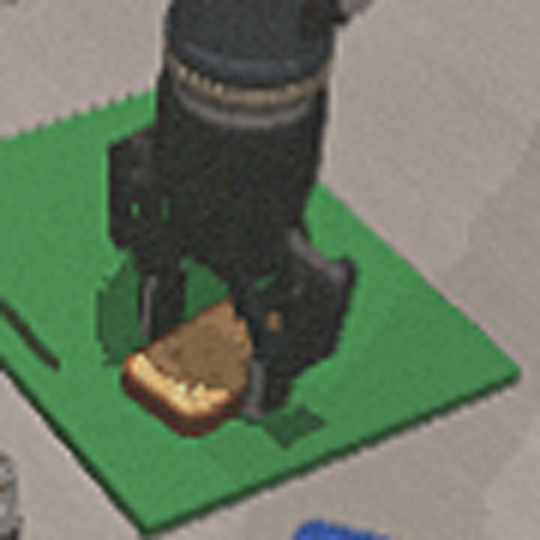

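Good straddle. I'll close the gripper, lift, turn to the row yaw, and move to the rim.

```bash
python3 -m inch '[{"claw":0.45,"dx":0,"dy":0.001,"dz":0.001,"turn":0},{"claw":0.1,"dx":0,"dy":0,"dz":0,"turn":0},{"claw":0.1,"dx":0,"dy":0,"dz":0,"turn":0},{"claw":0,"dx":0,"dy":0,"dz":0,"turn":0},{"claw":0,"dx":0,"dy":0,"dz":0,"turn":0}]' 30;python3 -m inch '[{"claw":0,"dx":0,"dy":0,"dz":0,"turn":0}]'; python3 go.py 539.5 282.2 115 -0.096
```

```text
time_s: 18.32
tool_pos: [539.4, 282.6, 35.5]
orientation: [-3.141, 0.0, -1.376]
contact_force: [-1.1, 1.0, 1.8]
width: 53.5
time_s: 18.45
tool_pos: [539.4, 282.7, 35.4]
orientation: [-3.141, 0.0, -1.376]
contact_force: [-0.1, -0.3, 2.6]
width: 53.2
t 18.45 pos [539.4 282.7  35.4] ori [-3.141  0.    -1.376] F [-0.1 -0.3  2.6] w 53.2
tool d (old axes) [  0.5   0.  -79.6] turn -73.4 rows>= 6.86 j7 -2.22
```

```bash
python3 -m inch '[{"claw":0,"dx":0,"dy":0,"dz":-0.02,"turn":0},{"claw":0,"dx":0,"dy":0,"dz":-0.03,"turn":0},{"claw":0,"dx":0,"dy":0,"dz":-0.03,"turn":0},{"claw":0,"dx":0,"dy":0,"dz":0,"turn":-10},{"claw":0,"dx":0,"dy":0,"dz":0,"turn":-10}]';python3 -m inch '[{"claw":0,"dx":0,"dy":0,"dz":0,"turn":-10.5},{"claw":0,"dx":0,"dy":0,"dz":0,"turn":-10.5},{"claw":0,"dx":0,"dy":0,"dz":0,"turn":-10.5},{"claw":0,"dx":0,"dy":0,"dz":0,"turn":-10.5},{"claw":0,"dx":0,"dy":0,"dz":0,"turn":-10.5}]';python3 -m inch '[{"claw":0,"dx":0,"dy":0,"dz":0,"turn":-0.9},{"claw":0,"dx":0,"dy":0,"dz":0,"turn":0}]'; python3 go.py 546 -24.5 75 -0.096
```

```text
time_s: 19.08
tool_pos: [539.8, 282.7, 117.2]
orientation: [-3.139, -0.001, -1.022]
contact_force: [0.3, -0.6, -0.7]
width: 53.0
time_s: 19.7
tool_pos: [539.7, 282.3, 116.5]
orientation: [3.141, -0.001, -0.105]
contact_force: [-0.1, -0.1, 0.4]
width: 52.8
time_s: 19.95
tool_pos: [539.6, 282.4, 115.8]
orientation: [3.142, -0.001, -0.098]
contact_force: [-0.4, 0.1, -0.3]
width: 53.1
t 19.95 pos [539.6 282.4 115.8] ori [ 3.142e+00 -1.000e-03 -9.800e-02] F [-0.4  0.1 -0.3] w 53.1
tool d (old axes) [ 36.5 304.7  40.8] turn -0.1 rows>= 4.88 j7 -1.08
```

```bash
python3 -m inch '[{"claw":0,"dx":0.006,"dy":0.051,"dz":0,"turn":0},{"claw":0,"dx":0.006,"dy":0.051,"dz":0,"turn":0},{"claw":0,"dx":0.006,"dy":0.051,"dz":0,"turn":0},{"claw":0,"dx":0.006,"dy":0.051,"dz":0,"turn":0},{"claw":0,"dx":0.006,"dy":0.051,"dz":0,"turn":0}]';python3 -m inch '[{"claw":0,"dx":0.006,"dy":0.05,"dz":0.02,"turn":0},{"claw":0,"dx":0,"dy":0,"dz":0.02,"turn":0},{"claw":0,"dx":0,"dy":0,"dz":0.015,"turn":0},{"claw":0,"dx":0,"dy":0,"dz":0.005,"turn":0},{"claw":0,"dx":0,"dy":0,"dz":0,"turn":0}]' 22;python3 -m inch '[{"claw":0,"dx":0,"dy":0,"dz":0.003,"turn":0},{"claw":0,"dx":0,"dy":0,"dz":0,"turn":0}]'; python3 go.py 546 -24.5 48 -0.096
```

```text
time_s: 20.58
tool_pos: [545.0, 24.2, 115.8]
orientation: [3.141, -0.001, -0.097]
contact_force: [0.8, -0.5, 0.4]
width: 53.0
time_s: 21.2
tool_pos: [546.2, -22.8, 55.4]
orientation: [-3.141, 0.0, -0.093]
contact_force: [1.1, -0.1, -0.4]
width: 53.4
time_s: 21.45
tool_pos: [546.3, -24.2, 52.5]
orientation: [3.142, -0.001, -0.095]
contact_force: [-0.8, 0.6, 0.2]
width: 53.1
t 21.45 pos [546.3 -24.2  52.5] ori [ 3.142e+00 -1.000e-03 -9.500e-02] F [-0.8  0.6  0.2] w 53.1
tool d (old axes) [-0.3  0.3  4.5] turn 0.1 rows>= 0.07 j7 -0.64
```

```bash
python3 -m inch '[{"claw":0,"dx":0,"dy":0,"dz":0.004,"turn":0},{"claw":0,"dx":0,"dy":0,"dz":0.002,"turn":0},{"claw":0,"dx":0,"dy":0,"dz":0,"turn":0}]';python3 -m inch '[{"claw":0,"dx":0,"dy":0,"dz":0.003,"turn":0},{"claw":0,"dx":0,"dy":0,"dz":0,"turn":0}]';python3 -m inch '[{"claw":0,"dx":0,"dy":0,"dz":0.003,"turn":0},{"claw":0,"dx":0,"dy":0,"dz":0.002,"turn":0},{"claw":0,"dx":0,"dy":0,"dz":0,"turn":0}]'
```

```text
time_s: 21.82
tool_pos: [546.6, -24.3, 47.0]
orientation: [3.141, -0.001, -0.095]
contact_force: [-0.4, 1.5, 5.2]
width: 53.1
time_s: 22.08
tool_pos: [546.9, -23.6, 44.1]
orientation: [-3.141, -0.002, -0.095]
contact_force: [-0.3, 1.9, 5.6]
width: 53.1
time_s: 22.45
tool_pos: [547.0, -23.0, 39.3]
orientation: [-3.14, -0.002, -0.094]
contact_force: [-0.7, 2.7, 6.2]
width: 52.8
```

```bash
python3 -m inch '[{"claw":0,"dx":0,"dy":0,"dz":-0.018,"turn":0},{"claw":0,"dx":0,"dy":0,"dz":-0.018,"turn":0},{"claw":0,"dx":0.004,"dy":0.03,"dz":0,"turn":0},{"claw":0,"dx":0.004,"dy":0.04,"dz":0,"turn":0},{"claw":0,"dx":0.003,"dy":0.035,"dz":0,"turn":0}]';python3 -m inch '[{"claw":0,"dx":0,"dy":0,"dz":0.01,"turn":0},{"claw":0,"dx":0,"dy":0,"dz":0.01,"turn":0},{"claw":0,"dx":0,"dy":0,"dz":0,"turn":0},{"claw":0,"dx":0,"dy":0,"dz":0,"turn":0}]';python3 go.py 550.5 -138.4 45 -0.096;python3 - <<'E'
from h import *
for n,b in(("scene",(200,130,300,220)),("top",(270,150,390,240))):
    im=robot.grab_frame(n); cv2.imwrite(f"pics/{n}10.png",cv2.resize(im[b[1]:b[3],b[0]:b[2]],None,fx=6,fy=6,interpolation=cv2.INTER_CUBIC)); cv2.imwrite(f"pics/{n}10raw.png",im)
E
```

```text
time_s: 23.08
tool_pos: [547.3, -132.0, 75.6]
orientation: [3.141, -0.001, -0.096]
contact_force: [0.8, -0.1, -0.8]
width: 53.0
time_s: 23.58
tool_pos: [547.3, -128.8, 54.5]
orientation: [-3.141, -0.0, -0.093]
contact_force: [0.3, 0.2, 0.3]
width: 53.6
t 23.575 pos [ 547.3 -128.8   54.5] ori [-3.141 -0.    -0.093] F [0.3 0.2 0.3] w 53.6
tool d (old axes) [4.1 9.3 9.5] turn 0.1 rows>= 0.15 j7 -0.44
```

View pics/scene10.png

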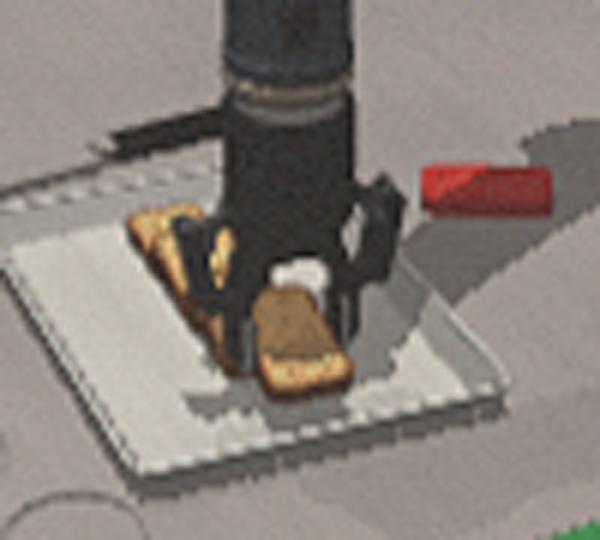

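View pics/top10.png

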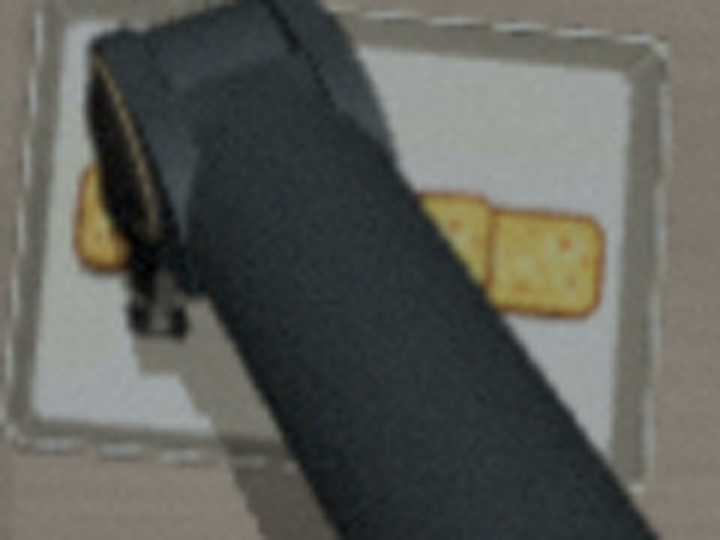

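```bash
python3 -m inch '[{"claw":0,"dx":0.004,"dy":0.009,"dz":0,"turn":0},{"claw":0,"dx":0,"dy":0,"dz":0.006,"turn":0},{"claw":0,"dx":0,"dy":0,"dz":0.006,"turn":0},{"claw":0,"dx":0,"dy":0,"dz":0,"turn":0}]';python3 go.py 550.5 -138.4 38 -0.096;python3 -m inch '[{"claw":0,"dx":0,"dy":0,"dz":0.002,"turn":0},{"claw":0,"dx":0,"dy":0,"dz":0,"turn":0}]'; python3 -m inch '[{"claw":0,"dx":0,"dy":0,"dz":0.002,"turn":0},{"claw":0,"dx":0,"dy":0,"dz":0,"turn":0}]'; python3 -m inch '[{"claw":0,"dx":0,"dy":0,"dz":0.001,"turn":0},{"claw":0,"dx":0,"dy":0,"dz":0,"turn":0}]'
```

```text
time_s: 24.18
tool_pos: [549.6, -139.2, 41.5]
orientation: [-3.141, 0.002, -0.095]
contact_force: [0.0, -0.2, -0.3]
width: 52.9
t 24.175 pos [ 549.6 -139.2   41.5] ori [-3.141e+00  2.000e-03 -9.500e-02] F [ 0.  -0.2 -0.3] w 52.9
tool d (old axes) [ 0.8 -0.9  3.5] turn 0.0 rows>= 0.06 j7 -0.44
time_s: 24.42
tool_pos: [550.2, -139.3, 40.3]
orientation: [-3.142, 0.0, -0.095]
contact_force: [-0.4, 0.0, -0.1]
width: 53.0
time_s: 24.68
tool_pos: [550.1, -139.4, 38.2]
orientation: [3.142, 0.0, -0.095]
contact_force: [0.5, -0.9, 0.0]
width: 53.0
time_s: 24.92
tool_pos: [550.2, -139.4, 37.3]
orientation: [3.142, 0.0, -0.095]
contact_force: [0.2, 0.4, -0.1]
width: 52.9
```

```bash
python3 -m inch '[{"claw":0,"dx":0,"dy":-0.001,"dz":0.002,"turn":0},{"claw":0,"dx":0,"dy":0,"dz":0,"turn":0}]'; python3 -m inch '[{"claw":0,"dx":0,"dy":0,"dz":0.001,"turn":0},{"claw":0,"dx":0,"dy":0,"dz":0,"turn":0}]'; python3 -m inch '[{"claw":0,"dx":0,"dy":0,"dz":0.001,"turn":0},{"claw":0,"dx":0,"dy":0,"dz":0,"turn":0}]'
```

```text
time_s: 25.18
tool_pos: [550.2, -138.3, 35.1]
orientation: [-3.142, 0.0, -0.095]
contact_force: [0.3, 0.2, -0.3]
width: 53.5
time_s: 25.42
tool_pos: [550.4, -138.4, 34.4]
orientation: [3.142, -0.0, -0.095]
contact_force: [0.1, -0.4, 0.1]
width: 52.8
time_s: 25.68
tool_pos: [550.5, -138.4, 33.7]
orientation: [3.141, -0.0, -0.095]
contact_force: [-0.4, -0.3, 3.9]
width: 53.2
```

```bash
python3 -m inch '[{"claw":0,"dx":0,"dy":0,"dz":0.001,"turn":0},{"claw":0,"dx":0,"dy":0,"dz":0,"turn":0}]'; python3 -m inch '[{"claw":0,"dx":0,"dy":0,"dz":0.001,"turn":0},{"claw":0,"dx":0,"dy":0,"dz":0,"turn":0}]'; python3 - <<'E'
from h import *
for n,b in(("scene",(200,130,300,220)),):
    im=robot.grab_frame(n); cv2.imwrite(f"pics/{n}11.png",cv2.resize(im[b[1]:b[3],b[0]:b[2]],None,fx=6,fy=6,interpolation=cv2.INTER_CUBIC))
E
```

```text
time_s: 25.92
tool_pos: [550.5, -138.4, 32.9]
orientation: [3.141, -0.0, -0.095]
contact_force: [-1.4, 0.1, 6.5]
width: 53.0
time_s: 26.18
tool_pos: [550.5, -138.4, 32.8]
orientation: [3.14, -0.0, -0.096]
contact_force: [-3.5, 1.2, 13.9]
width: 53.1
```

View pics/scene11.png

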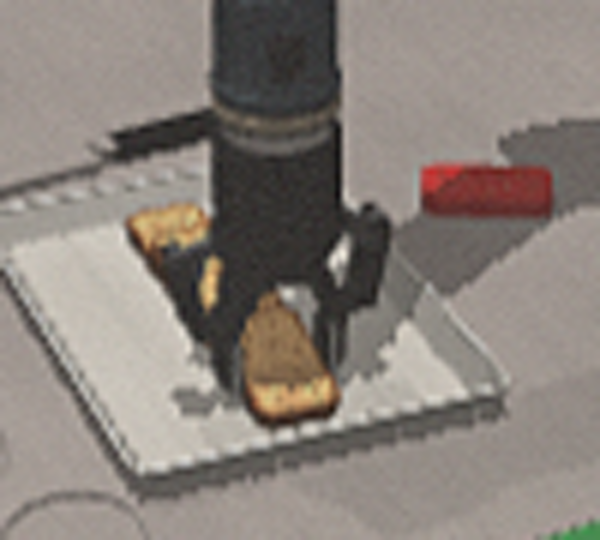

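The force rose sharply to 14 N, so both ends are down. I'll back off 1 mm and release.

```bash
python3 -m inch '[{"claw":0,"dx":0,"dy":0,"dz":-0.001,"turn":0},{"claw":0.3,"dx":0,"dy":0,"dz":0,"turn":0},{"claw":0.5,"dx":0,"dy":0,"dz":0,"turn":0},{"claw":0.7,"dx":0,"dy":0,"dz":0,"turn":0},{"claw":0.7,"dx":0,"dy":0,"dz":-0.01,"turn":0}]';python3 -m inch '[{"claw":0.7,"dx":0,"dy":0,"dz":-0.04,"turn":0},{"claw":0.7,"dx":0,"dy":0,"dz":-0.06,"turn":0},{"claw":0.7,"dx":0,"dy":-0.055,"dz":-0.02,"turn":0},{"claw":0.7,"dx":0,"dy":-0.055,"dz":0,"turn":0},{"claw":0.7,"dx":0,"dy":-0.055,"dz":0,"turn":0}]';python3 -m inch '[{"claw":0.7,"dx":0,"dy":-0.055,"dz":0,"turn":0},{"claw":0.7,"dx":0,"dy":-0.055,"dz":0,"turn":0},{"claw":0.7,"dx":0,"dy":-0.055,"dz":0,"turn":0},{"claw":0.7,"dx":0,"dy":0,"dz":0,"turn":0}]'; python3 - <<'E'
from fit2 import *
ims={}
for n,b in(("scene",(200,130,300,220)),("top",(270,150,390,240))):
    im=robot.grab_frame(n); ims[n]=im;cv2.imwrite(f"pics/{n}12.png",cv2.resize(im[b[1]:b[3],b[0]:b[2]],None,fx=6,fy=6,interpolation=cv2.INTER_CUBIC)); cv2.imwrite(f"pics/{n}12raw.png",im)
def row4(p):
    x,y,w,x3,y3,w3,x4,y4,w4=p; R=row((x,y,w,0,0,58)); return R+[sl(x3,y3,12,w3,.21),sl(x4,y4,12,w4,.21)]
n="top"
p,e=fit2(ims[n],n,row4,(538,-260,1.47,541.5,-203,1.47,548,-146,1.475),(3,3,.06,3,3,.06,3,3,.06)); print(n,p.round(3),e)
w=1.475
for d in(p[3:5]-p[:2],p[6:8]-p[3:5]): print("along",d@[np.cos(w),np.sin(w)],"lat",d@[-np.sin(w),np.cos(w)])
print(robot.state()["time_s"])
E
```

```text
time_s: 26.85
tool_pos: [549.7, -138.4, 41.9]
orientation: [-3.141, 0.002, -0.095]
contact_force: [0.6, 0.6, -0.5]
width: 72.6
time_s: 27.48
tool_pos: [566.3, 27.2, 163.6]
orientation: [3.141, -0.002, -0.096]
contact_force: [1.0, -0.2, -0.1]
width: 72.3
time_s: 27.98
tool_pos: [580.5, 196.8, 163.7]
orientation: [-3.137, -0.001, -0.086]
contact_force: [-0.2, -1.0, 0.6]
width: 72.6
top [ 538.682 -259.542    1.46   541.688 -204.815    1.435  547.576 -145.827
    1.456] 27.304925414251407
along 54.763910888046446 lat 2.2424827893023513
along 59.28018429964718 lat -0.21901007420703422
28.075
```

View pics/scene12.png

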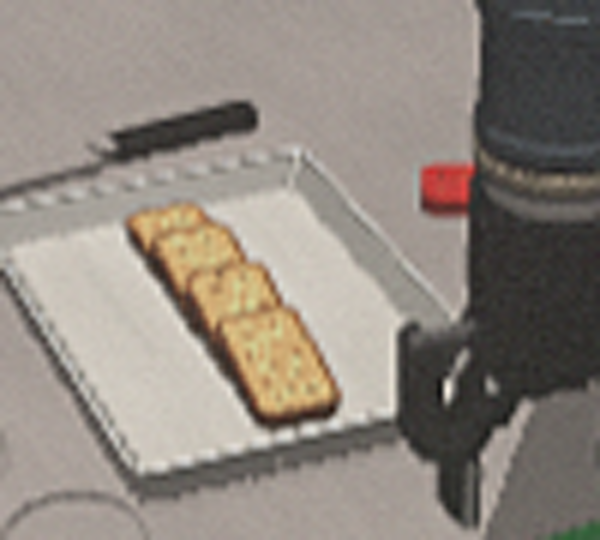

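View pics/top12.png

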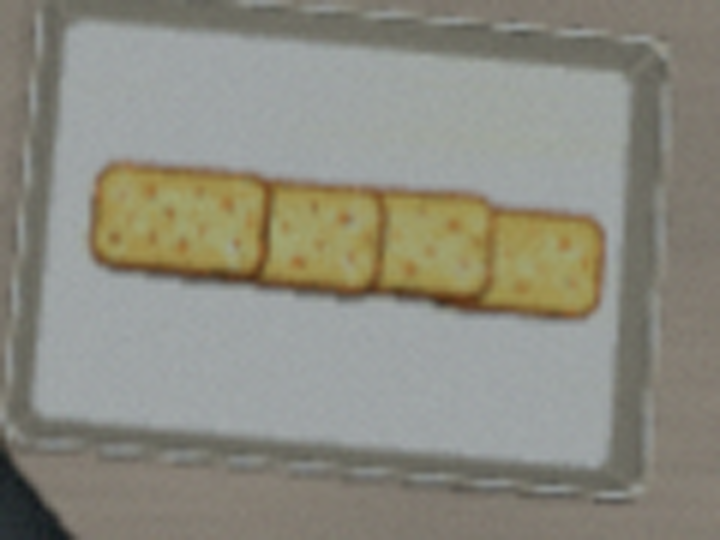

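```bash
python3 -c "
from station import robot
print(robot.close_job())"
```

```text
the job is handed in; nothing more can be done
None
```

Both slices from the cutting board are laid at the open end of the row, shingled like the first two. I handed the job in at about 28 s. I picked up each slice across its long sides, tilted it in the grip against the tray's empty-end rim at about 6 N, then lowered it until it touched and released it.

**Last checks:**
- **Spacing:** the final top-camera fit gave 55 mm (toast_2 to the first laid slice) and 59 mm (first to second). Reading the seams off the same picture gave about 57 and 59 mm, so the first gap is uncertain by about 2 mm. It stays above the 50 mm tipping limit.
- **Alignment:** the first laid slice sits about 2 mm to one side of toast_2. The second is in line with the first.
- **Resting position:** the last pictures show both slices leaning with their lower ends on the tray, and the earlier slices where they were. Their fitted position agrees within about 2 mm.
- **Contact force:** pressing the second slice down peaked at 14 N, and I backed off 1 mm before letting go.
- **Not checked:** I made no final measurement of the can, bowl, shaker or knife. The arm was never sent near them, and the force readings showed no unexpected contact.

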